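Clear and recharge the glasswasher's dosing unit

ROBOT

A 6-joint arm with a two-finger parallel gripper is mounted at the origin on the work surface. World frame = base frame: x ahead of the robot, y to its left, z up, the work surface at z = 0. Lengths are in m, angles in rad, forces in N, time in s.
With the tool pointing down it reaches from about 0.3 to 0.875 m from the base axis. Payload 4.2 kg.
Tool frame: the origin (TCP) lies on the front face of the gripper's body, between the roots of the fingers; the fingertips stand 73 mm ahead of it and the grasp point (between the pads) lies 54 mm ahead of it (tip_reach is the distance from the TCP to the fingertips, in m); y points along the fingers, x is the direction in which the jaws open and shut, and the axes are right-handed (so a half turn about y gives the same grasp; the last joint's range is limited). The gripper opens to 85 mm and grips with 20 to 120 N. Pads are 22 mm wide; open, the fingers measure 114 mm over their backs; the gripper's body (76 mm by 85 mm) begins 54 mm behind the grasp point. The pads swing forward as they close: fully open they stand 13 mm farther back than shut.
Start: joints at [-1.311, 0.32, 1.565, -0, 1.257, -0.02], TCP at [0.159, -0.553, 0.304] pointing down, gripper open.
Joint ranges: [-3.11, 3.11], [-0.84, 2.01], [0.21, 2.61], [-1.34, 4.49], [0.05, 2.63], [-2.56, 2.56]. Speed limits (rad/s): [2.57, 2.57, 3.14, 3.14, 3.14, 3.14].

INTERFACE

Orientations are given as a unit quaternion [w, x, y, z].
In Python, from cell import * gives the robot as it stands. The module is installed in compiled form; this text tells all that it offers.
- The arm moves only by the tool send_rows, never from a script. Its argument "deltas" is a list of rows, each an object of numbers: "x", "y", "z": the shift along the tool's x, y, z in mm; "ax", "ay", "az": the turn, a rotation vector about the tool's x, y, z in rad. A call has exactly 10 rows; each row shifts and turns the commanded pose from where the row before left it, along the tool's axes as they then stand; what a row does not reach is not made up. A row lasts 1/12 s, in which the tool goes at most 41.7 mm and 7.16 degrees, less where a joint would pass 70% of its speed; a pose out of reach is approached as far as the arm can. A call with a gripper value outside its range is refused whole. "hand" is the closure, from 0 (fully open) to 1 (shut), set as the call begins (left out, the last holds). The fingers move at their own pace and stop on an object; "grip_force" is the grip in N (left out, the last holds). Time passes only in rows, so rows that do not move let the fingers close, or fill a call up. It gives the time, the measured TCP pose, the force and the opening at its end, in the units of the state.
- state(): the state, without advancing time (a new reading comes with each control period).
- camera(name): name is "scene" or "top" or "wrist"; returns the picture (420x560x3 uint8, red, green, blue); there is no depth.
- get_calibration(name): a dict with "mtx" (3x3 intrinsics, pixels), "rvec" (rotation vector, rad) and "tvec" (3), from world to camera coordinates, as OpenCV has them; the wrist camera has in their place "hand_eye" (4x4, takes a point from camera to tool coordinates, whose origin is the TCP and whose axes are the tool frame's). Camera axes: x right, y down, z forward; pixel columns grow to the right and rows downward; lengths in m; the calibration is good to about 2 mm. A picture is of the moment at which its call begins: read the wrist's pose just before it. get_calibration takes no time and is no camera call.
- job_done(): hands the job in, once; it reports no verdict.
The state is a dict: "t": time; "joint_positions": joint angles; "qd": joint speeds; "effort": joint torques, N m; "tool_pos": TCP position; "ee_rot": TCP orientation; "force": force on the tool from outside, world axes, zero at the start; "torque": the same for the moment, N m; "width": opening from 0.0 (shut) to 1.0 (fully open).
Only numpy, scipy, OpenCV 4.12 (cv2) and the standard library are available. Lean on these libraries where they do the work, as an engineer would, in place of code of your own. Each camera call takes 0.05 s, during which the arm holds its last target.

TASK

Service the dosing unit: use the push rod to push every spent stub out through the bottom of its feed sleeve into the drip tray below, never poking or touching a stub with the fingers. Then slide every fresh cartridge in from the open end of the unit's rail until it clicks into a place of its own. Hang the rod back in its holder before you finish, and do not knock over the two drinking glasses.

Things in the scene. Friction and masses are not known exactly. Their poses are not given: they have to be found in the camera images.
- unit: The dosing unit: fixed grey plastic block on legs over a steel drip tray, 278 mm long (own y), 66 mm wide (x; tray 96 mm). Origin at table level under its middle, z up; its yaw gives the rail's direction. Four upright feed sleeves (round 23 mm bores at x = 0, y = 108, 56, 4, -48 mm) run through the block from the rail floor (z = 85 mm) to its open underside (z = 45 mm).
- rail_end (a point): Far closed end (+y) of the rail on top of the unit, at its floor, y = 134 mm. The rail runs back from here along the unit's -y for 208 mm to its open end: walls 54 mm apart, steel lips over them from 9 to 13 mm above the floor with a 40 mm slot between, so a cartridge can enter only from the open end. Steel knobs on the +x lip stand up to 23 mm above the floor.
- tray_mid (a point): Middle of the drip tray's floor under the sleeves, 4 mm above the table. The open tray is 220 mm long along the unit's y and 96 mm wide, its rim 18 mm above the table.
- entry (a point): Middle of the loading ledge at the unit's open (-y) end, on its top face, level with the rail floor (85 mm above the table). The ledge is 62 mm long along y, 90 mm wide; low guides (8 mm high) narrow from 66 to 54 mm apart towards the rail. From here a cartridge is slid in the unit's +y direction.
- place1 (a point): Farthest place on the rail: point on the rail floor at the centre of its feed sleeve's mouth, 213 mm along +y from the middle of the loading ledge; axes as the unit's. A cartridge is in place when its centre is over this point; once there it blocks the way to the places farther in.
- place2 (a point): Second farthest place on the rail: point on the rail floor at the centre of its feed sleeve's mouth, 161 mm along +y from the middle of the loading ledge; axes as the unit's. A cartridge is in place when its centre is over this point; once there it blocks the way to the places farther in.
- place3 (a point): Third farthest place on the rail: point on the rail floor at the centre of its feed sleeve's mouth, 109 mm along +y from the middle of the loading ledge; axes as the unit's. A cartridge is in place when its centre is over this point; once there it blocks the way to the places farther in.
- place4 (a point): Nearest place on the rail: point on the rail floor at the centre of its feed sleeve's mouth, 57 mm along +y from the middle of the loading ledge; axes as the unit's. A cartridge is in place when its centre is over this point; once there it blocks the way to the places farther in.
- click1 (a joint): Spring plunger in the +x lip at place1: metres it is lifted; 0 when free or dropped into a cartridge's notch, about 0.002 while a cartridge's foot lifts it. A push of 4 to 8 N along the rail takes a cartridge past it; it gives about 1.5 mm of play either way in the notch.
- click2 (a joint): Spring plunger in the +x lip at place2: metres it is lifted; 0 when free or dropped into a cartridge's notch, about 0.002 while a cartridge's foot lifts it. A push of 4 to 8 N along the rail takes a cartridge past it; it gives about 1.5 mm of play either way in the notch.
- click3 (a joint): Spring plunger in the +x lip at place3: metres it is lifted; 0 when free or dropped into a cartridge's notch, about 0.002 while a cartridge's foot lifts it. A push of 4 to 8 N along the rail takes a cartridge past it; it gives about 1.5 mm of play either way in the notch.
- click4 (a joint): Spring plunger in the +x lip at place4: metres it is lifted; 0 when free or dropped into a cartridge's notch, about 0.002 while a cartridge's foot lifts it. A push of 4 to 8 N along the rail takes a cartridge past it; it gives about 1.5 mm of play either way in the notch.
- stub1_center (a point): Centre of a spent tablet stub: a chalky off-white disc, 20 mm across, 18 mm high, at the start stuck upright in the sleeve of place1, its top 7 mm below the rail floor, on spring clips. A straight push down of 8 to 15 N makes it slip past the clips; once pushed below the sleeve it drops in the tray. Some stubs are absent.
- stub2_center (a point): Centre of a spent tablet stub: a chalky off-white disc, 20 mm across, 18 mm high, at the start stuck upright in the sleeve of place2, its top 7 mm below the rail floor, on spring clips. A straight push down of 8 to 15 N makes it slip past the clips; once pushed below the sleeve it drops in the tray. Some stubs are absent.
- stub3_center (a point): Centre of a spent tablet stub: a chalky off-white disc, 20 mm across, 18 mm high, at the start stuck upright in the sleeve of place3, its top 7 mm below the rail floor, on spring clips. A straight push down of 8 to 15 N makes it slip past the clips; once pushed below the sleeve it drops in the tray. Some stubs are absent.
- stub4_center (a point): Centre of a spent tablet stub: a chalky off-white disc, 20 mm across, 18 mm high, at the start stuck upright in the sleeve of place4, its top 7 mm below the rail floor, on spring clips. A straight push down of 8 to 15 N makes it slip past the clips; once pushed below the sleeve it drops in the tray. Some stubs are absent.
- rod_grip (a point): The push rod, at the middle of its handle: round black handle (30 mm across, 60 mm long) above a steel shaft (14 mm across, 95 mm long, pointing down), 150 g. This point is 30 mm above the handle's lower shoulder and 125 mm above the shaft's lower end. It hangs upright in its holder by the shoulder; z axis up along the rod.
- holder_top (a point): The rod holder, a fixed grey block 64 x 64 x 100 mm with an upright 21 mm through hole: centre of the hole at the top face, 100 mm above the table. With the rod hung, the handle's shoulder rests on this face.
- cart1_mid (a point): Centre (31 mm above the underside) of a fresh cartridge: white, 62 mm tall, 0.15 to 0.26 kg, upright on the table. Foot 50 mm (own x) by 48 mm (own y, the sliding direction), 7 mm high, a 12 mm notch in the middle of both x sides; body above it 30 mm (x) by 42 mm (y): grip across x, high up. Its x axis must lie across the rail, either way round. Some are absent.
- cart2_mid (a point): Centre (31 mm above the underside) of a fresh cartridge: white, 62 mm tall, 0.15 to 0.26 kg, upright on the table. Foot 50 mm (own x) by 48 mm (own y, the sliding direction), 7 mm high, a 12 mm notch in the middle of both x sides; body above it 30 mm (x) by 42 mm (y): grip across x, high up. Its x axis must lie across the rail, either way round. Some are absent.
- cart3_mid (a point): Centre (31 mm above the underside) of a fresh cartridge: white, 62 mm tall, 0.15 to 0.26 kg, upright on the table. Foot 50 mm (own x) by 48 mm (own y, the sliding direction), 7 mm high, a 12 mm notch in the middle of both x sides; body above it 30 mm (x) by 42 mm (y): grip across x, high up. Its x axis must lie across the rail, either way round. Some are absent.
- cart4_mid (a point): Centre (31 mm above the underside) of a fresh cartridge: white, 62 mm tall, 0.15 to 0.26 kg, upright on the table. Foot 50 mm (own x) by 48 mm (own y, the sliding direction), 7 mm high, a 12 mm notch in the middle of both x sides; body above it 30 mm (x) by 42 mm (y): grip across x, high up. Its x axis must lie across the rail, either way round. Some are absent.
- glass1: A loose drinking glass, 68 mm across, 100 mm high, standing on the table; origin at its underside.
- glass2: Another drinking glass like it.
Not all that is in view belongs to the job. What is shaped like the part that bears cart2_mid but red is not meant.

How it is judged:
By the outcome, as a careful person would: the job done as asked, in the order asked, and still so for the second after the job is handed in, with the robot touching nothing.
Of stub1, stub2, stub3, stub4 only 2 to 4 are there at a start; the rules pass over those that are not, and their reading is None.
Of cart1, cart2, cart3, cart4 only 3 to 4 are there at a start; the rules pass over those that are not, and their reading is None.
At some moment in a run one of cart1, cart2, cart3, cart4 may be knocked a few centimetres aside while the robot is not near it.
It also fails if it takes over 210 s, if anything falls off the work surface, if the arm or the gripper's body presses on something with over 40 N, if the wrist force passes 120 N, or if a joint passes its speed limit or range.

## Working session

There is one attempt and no reset: what is moved stays moved. The work goes in short steps, Python scripts to look and compute and a tool call to move; the robot and the scene stay as the last step left them, time stands still between calls to the robot, and variables do not carry over. Pictures are saved under pics/ and viewed, and the job is handed in when it is done.

Besides the shell and the picture viewer there is one more tool, called after ">>>" by a JSON object that holds its "name" and its "arguments". send_rows: Moves the arm, as the interface text tells. Its arguments: {"type":"object","properties":{"deltas":{"type":"array"},"hand":{"type":"number"},"grip_force":{"type":"number"}},"required":["deltas"]}

```bash
mkdir -p pics; python3 - <<'E'
from cell import *
import cv2,numpy as np
s=state()
for k,v in s.items(): print(k,np.round(v,4))
for n in("scene","top","wrist"):
    im=camera(n); cv2.imwrite(f"pics/{n}0.png",im[:,:,::-1])
    c=get_calibration(n); print(n,{k:np.round(v,4).tolist() for k,v in c.items()})
E
```

```text
t 0.0
joint_positions [-1.311   0.3203  1.5657  0.      1.2574 -0.02  ]
qd [ 0.0016 -0.0007  0.0004 -0.0013  0.     -0.0009]
effort [-1.20000e-03 -4.15531e+01 -2.34162e+01 -2.00000e-04  8.10000e-03
 -0.00000e+00]
tool_pos [ 0.1587 -0.5523  0.3031]
ee_rot [ 0.5652 -0.5644  0.4259 -0.4249]
force [ 0.2531 -1.0281 -0.2396]
torque [ 0.0181  0.0076 -0.0161]
width 1.0008
scene {'mtx': [[452.5709, 0.0, 283.2566], [0.0, 452.5709, 208.3821], [0.0, 0.0, 1.0]], 'rvec': [1.8641, 1.3951, -0.7065], 'tvec': [-0.1336, -0.2024, 1.3978]}
top {'mtx': [[445.9246, 0.0, 277.1756], [0.0, 445.9246, 204.5845], [0.0, 0.0, 1.0]], 'rvec': [2.1284, -2.1354, 0.1869], 'tvec': [0.0179, 0.5203, 0.9922]}
wrist {'mtx': [[319.0167, 0.0, 281.895], [0.0, 319.0167, 207.8323], [0.0, 0.0, 1.0]], 'hand_eye': [[1.0, 0.0012, 0.0005, -0.0004], [-0.0001, -0.2833, 0.959, -0.0704], [0.0013, -0.959, -0.2833, 0.0718], [0.0, 0.0, 0.0, 1.0]]}
```

View pics/scene0.png

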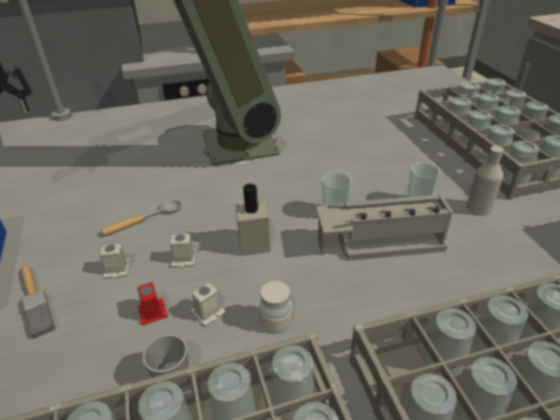

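View pics/top0.png

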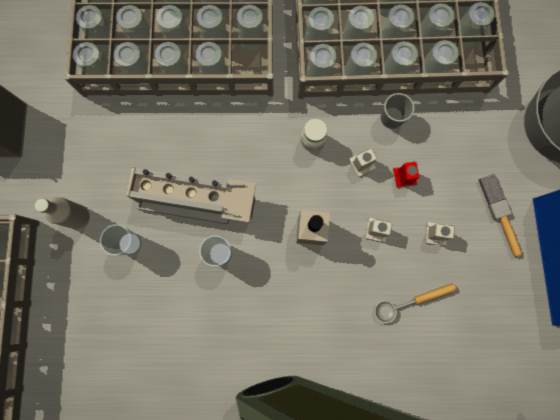

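View pics/wrist0.png

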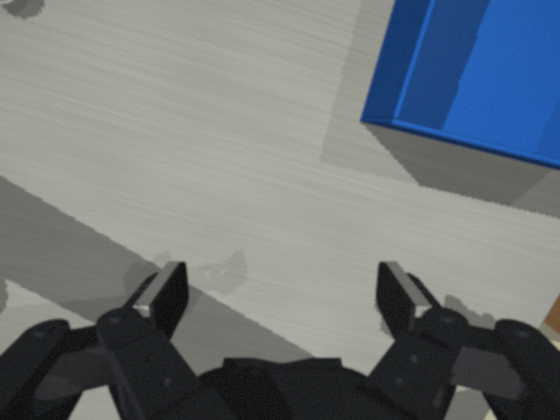

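```bash
cat > h.py <<'E'
from cell import *
import cv2,numpy as np
from scipy.spatial.transform import Rotation as R
def Rt(name,s=None):
    c=get_calibration(name)
    if name!="wrist":
        Rm=cv2.Rodrigues(np.array(c["rvec"],float))[0]; t=np.array(c["tvec"],float).ravel()
        return np.array(c["mtx"]),Rm,t
    s=s or state()
    w,x,y,z=s["ee_rot"]; T=np.eye(4); T[:3,:3]=R.from_quat([x,y,z,w]).as_matrix(); T[:3,3]=s["tool_pos"]
    M=np.linalg.inv(T@np.array(c["hand_eye"])); return np.array(c["mtx"]),M[:3,:3],M[:3,3]
def unproj(name,uv,z,s=None):
    K,Rm,t=Rt(name,s); d=Rm.T@np.linalg.inv(K)@np.array([uv[0],uv[1],1.]); o=-Rm.T@t
    return o+d*(z-o[2])/d[2]
def proj(name,P,s=None):
    K,Rm,t=Rt(name,s); p=(K@(Rm@np.atleast_2d(P).T+t[:,None])).T; return p[:,:2]/p[:,2:]
def crop(im,x0,y0,x1,y1,k,fn):
    c=cv2.resize(im[y0:y1,x0:x1],None,fx=k,fy=k,interpolation=cv2.INTER_CUBIC)
    cv2.imwrite(fn,c[:,:,::-1])
def snap(name,fn):
    s=state(); im=camera(name); cv2.imwrite(fn,im[:,:,::-1]); return s,im
def tcp():
    s=state(); w,x,y,z=s["ee_rot"]; return np.array(s["tool_pos"]),R.from_quat([x,y,z,w]).as_matrix()
def plan(target,yawx=None):
    """tool-frame shift in mm to bring TCP to target; rotation to get tool pointing down with jaw axis yaw (rad)"""
    p,M=tcp(); sh=M.T@(np.array(target)-p)*1000
    print("shift mm (tool)",np.round(sh,1))
    if yawx is not None:
        best=None
        for a in(yawx,yawx+np.pi):
            X=np.array([np.cos(a),np.sin(a),0]); Y=np.array([0,0,-1.]); Z=np.cross(X,Y)
            G=np.c_[X,Y,Z]; rv=R.from_matrix(M.T@G).as_rotvec()
            if best is None or np.linalg.norm(rv)<np.linalg.norm(best[0]): best=(rv,G)
            print("opt rotvec",np.round(rv,4),"deg",np.round(np.degrees(np.linalg.norm(rv)),1))
        return sh,best
    return sh
E
python3 - <<'E'
from h import *
im=cv2.imread("pics/top0.png")[:,:,::-1]
crop(im,120,155,265,235,5,"pics/c1.png")
crop(im,290,140,470,250,4,"pics/c2.png")
p,M=tcp(); print(M.round(3))
E
```

```text
[[ 0.276 -0.     0.961]
 [-0.961  0.001  0.276]
 [-0.001 -1.     0.   ]]
```

View pics/c1.png

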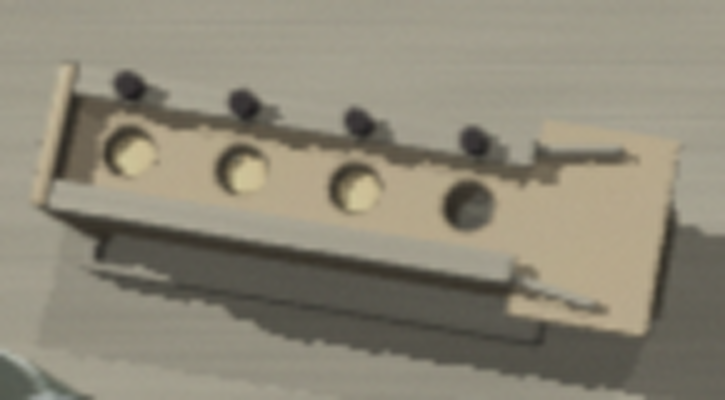

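View pics/c2.png

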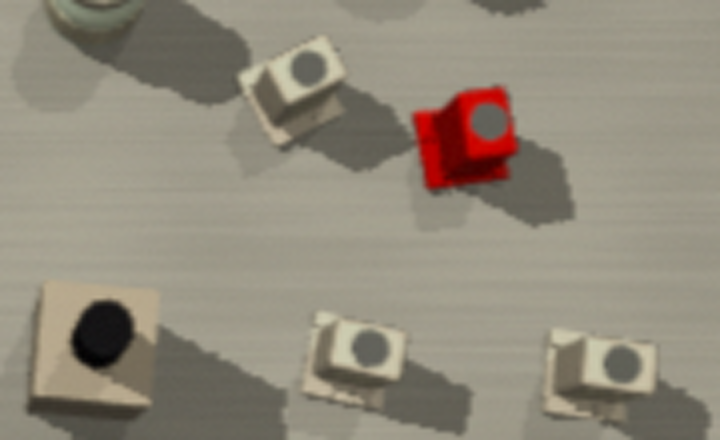

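```bash
python3 - <<'E'
from h import *
for n,uv,z in[("p1",(146.2,185.4),.085),("p2",(168.6,189),.085),("p3",(191.4,192.4),.085),("p4",(213.8,196),.085),
 ("ledgeA",(120+680/5,155+143/5),.085),("ledgeB",(120+645/5,155+333/5),.085),("ca",(367,157.25),.062),("cb",(382.75,226.75),.062),("cc",(445.5,231),.062),
 ("h1",(290+42/4,140+282/4),.1),("h2",(290+158/4,140+290/4),.1),("h3",(290+148/4,140+408/4),.1),("h4",(290+28/4,140+402/4),.1),("rodtop",(290+110/4,140+328/4),.16),("g1",(129,243),.1),("g2",(219,254),.1)]:
    print(n,unproj("top",uv,z).round(4))
im=cv2.imread("pics/scene0.png")[:,:,::-1]
crop(im,220,165,460,265,3,"pics/c3.png")
crop(im,90,215,240,330,5,"pics/c4.png")
E
```

```text
p1 [0.5581 0.311  0.085 ]
p2 [0.5497 0.2603 0.085 ]
p3 [0.5417 0.2088 0.085 ]
p4 [0.5333 0.1584 0.085 ]
ledgeA [0.5615 0.0639 0.085 ]
ledgeB [0.4752 0.079  0.085 ]
ca [ 0.6287 -0.1936  0.062 ]
cb [ 0.4656 -0.2231  0.062 ]
cc [ 0.4554 -0.3649  0.062 ]
h1 [ 0.4974 -0.0348  0.1   ]
h2 [ 0.4927 -0.0984  0.1   ]
h3 [ 0.428  -0.0915  0.1   ]
h4 [ 0.4314 -0.0264  0.1   ]
rodtop [ 0.4637 -0.0661  0.16  ]
g1 [0.4272 0.3378 0.1   ]
g2 [0.4028 0.1423 0.1   ]
```

View pics/c3.png

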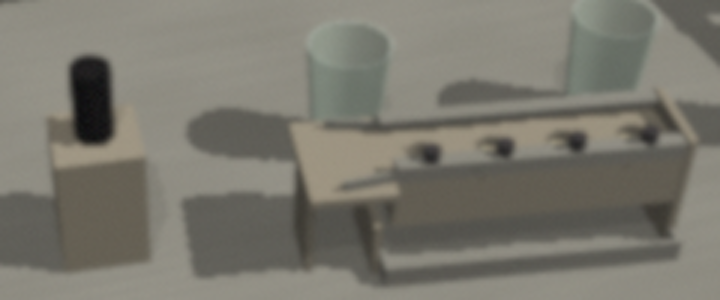

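View pics/c4.png

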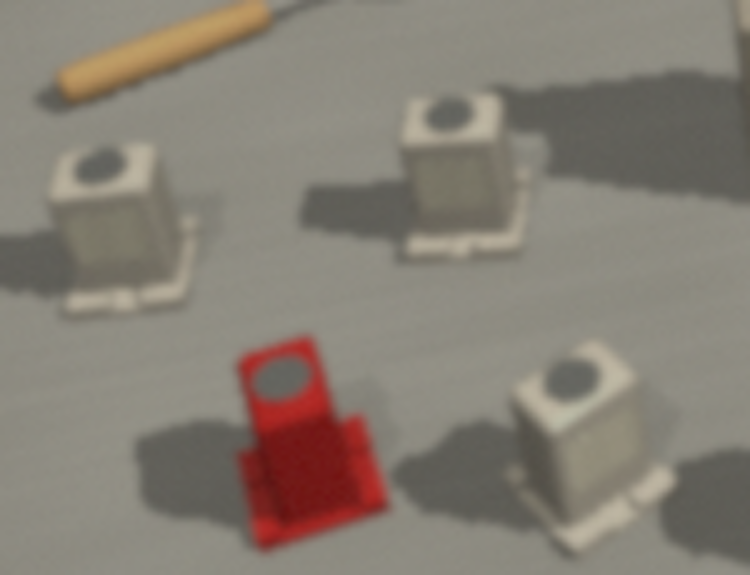

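>>> {"name": "send_rows", "arguments": {"deltas": [{"ay": -0.113}, {"ay": -0.113}, {"ay": -0.113}, {"ay": -0.113}, {"ay": -0.113}, {"ay": -0.113}, {"ay": -0.113}, {"ay": -0.113}, {"ay": -0.113}, {"ay": -0.113}]}}

```text
$.deltas[0]: bad value
```

```bash
python3 - <<'E'
from h import *
a=np.radians(-9.2)
plan([.455,-.14,.30],a)
E
```

```text
shift mm (tool) [-314.5    3.7  398.6]
opt rotvec [-8.0000e-04 -1.1304e+00 -1.2000e-03] deg 64.8
opt rotvec [ 1.3000e-03  2.0112e+00 -9.0000e-04] deg 115.2
```

>>> {"name": "send_rows", "arguments": {"deltas": [{"x": 0, "y": 0, "z": 0, "ax": 0, "ay": -0.113, "az": 0}, {"x": 0, "y": 0, "z": 0, "ax": 0, "ay": -0.113, "az": 0}, {"x": 0, "y": 0, "z": 0, "ax": 0, "ay": -0.113, "az": 0}, {"x": 0, "y": 0, "z": 0, "ax": 0, "ay": -0.113, "az": 0}, {"x": 0, "y": 0, "z": 0, "ax": 0, "ay": -0.113, "az": 0}, {"x": 0, "y": 0, "z": 0, "ax": 0, "ay": -0.113, "az": 0}, {"x": 0, "y": 0, "z": 0, "ax": 0, "ay": -0.113, "az": 0}, {"x": 0, "y": 0, "z": 0, "ax": 0, "ay": -0.113, "az": 0}, {"x": 0, "y": 0, "z": 0, "ax": 0, "ay": -0.113, "az": 0}, {"x": 0, "y": 0, "z": 0, "ax": 0, "ay": -0.113, "az": 0}]}}

```text
t: 0.98
tool_pos: [0.1587, -0.5525, 0.3036]
ee_rot: [0.705, -0.705, 0.055, -0.055]
force: [-0.3, -0.3, -0.6]
width: 1.002
```

```bash
python3 - <<'E'
from h import *
a=np.radians(-9.2)
plan([.455,-.17,.30],a)
E
```

```text
shift mm (tool) [233.5   3.8 423.7]
opt rotvec [-0.0007  0.0051 -0.0003] deg 0.3
opt rotvec [-5.0000e-04 -3.1365e+00  1.0000e-03] deg 179.7
```

>>> {"name": "send_rows", "arguments": {"deltas": [{"x": 20, "y": 0, "z": 36, "ax": 0, "ay": 0, "az": 0}, {"x": 20, "y": 0, "z": 36, "ax": 0, "ay": 0, "az": 0}, {"x": 20, "y": 0, "z": 36, "ax": 0, "ay": 0, "az": 0}, {"x": 20, "y": 0, "z": 36, "ax": 0, "ay": 0, "az": 0}, {"x": 20, "y": 0, "z": 36, "ax": 0, "ay": 0, "az": 0}, {"x": 20, "y": 0, "z": 36, "ax": 0, "ay": 0, "az": 0}, {"x": 20, "y": 0, "z": 36, "ax": 0, "ay": 0, "az": 0}, {"x": 20, "y": 0, "z": 36, "ax": 0, "ay": 0, "az": 0}, {"x": 20, "y": 0, "z": 36, "ax": 0, "ay": 0, "az": 0}, {"x": 20, "y": 0, "z": 36, "ax": 0, "ay": 0, "az": 0}]}}

```text
t: 1.82
tool_pos: [0.4146, -0.2275, 0.3039]
ee_rot: [-0.705, 0.705, -0.057, 0.057]
force: [0.0, -1.1, 0.0]
width: 1.0
```

>>> {"name": "send_rows", "arguments": {"deltas": [{"x": 20, "y": 0, "z": 36, "ax": 0, "ay": 0, "az": 0}, {"x": 13, "y": 0, "z": 27, "ax": 0, "ay": 0, "az": 0}, {"x": 0, "y": 0, "z": 0, "ax": 0, "ay": 0, "az": 0}, {"x": 0, "y": 0, "z": 0, "ax": 0, "ay": 0, "az": 0}, {"x": 0, "y": 0, "z": 0, "ax": 0, "ay": 0, "az": 0}, {"x": 0, "y": 0, "z": 0, "ax": 0, "ay": 0, "az": 0}, {"x": 0, "y": 0, "z": 0, "ax": 0, "ay": 0, "az": 0}, {"x": 0, "y": 0, "z": 0, "ax": 0, "ay": 0, "az": 0}, {"x": 0, "y": 0, "z": 0, "ax": 0, "ay": 0, "az": 0}, {"x": 0, "y": 0, "z": 0, "ax": 0, "ay": 0, "az": 0}]}}

```text
t: 2.65
tool_pos: [0.4563, -0.173, 0.304]
ee_rot: [-0.705, 0.705, -0.057, 0.057]
force: [-0.5, -0.9, -0.2]
width: 0.998
```

```bash
python3 - <<'E'
from h import *
s,im=snap("wrist","pics/w1.png"); print(s["tool_pos"],s["t"])
print(proj("wrist",[[.4637,-.0661,.16],[.6287,-.1936,.062],[.4656,-.2231,.062],[.4554,-.3649,.062]],s))
E
```

```text
[ 0.4563064  -0.17297343  0.30396833] 2.65
[[266.22320412  55.01932688]
 [456.28887945 181.61435825]
 [298.59863705 233.48514101]
 [307.59509679 346.7012205 ]]
```

View pics/w1.png

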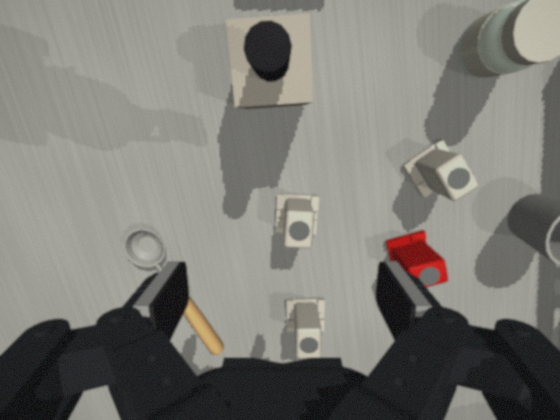

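```bash
python3 - <<'E'
from h import *
s=state(); im=cv2.imread("pics/w1.png")[:,:,::-1]
crop(im,215,0,325,115,5,"pics/c5.png")
crop(im,260,180,340,370,3,"pics/c6.png")
crop(im,390,125,490,215,6,"pics/c7.png")
for n,uv in[("a",(458,178)),("b",(299,230)),("c",(309,345))]: print(n,unproj("wrist",uv,.062,s).round(4))
E
```

```text
a [ 0.6304 -0.19    0.062 ]
b [ 0.4666 -0.2192  0.062 ]
c [ 0.4574 -0.3626  0.062 ]
```

View pics/c5.png

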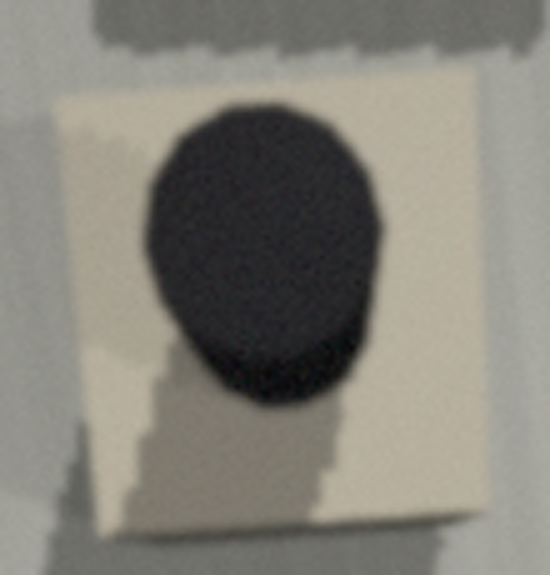

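View pics/c6.png

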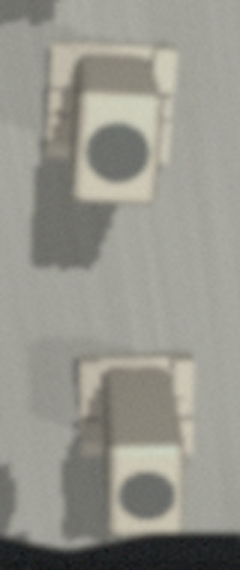

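View pics/c7.png

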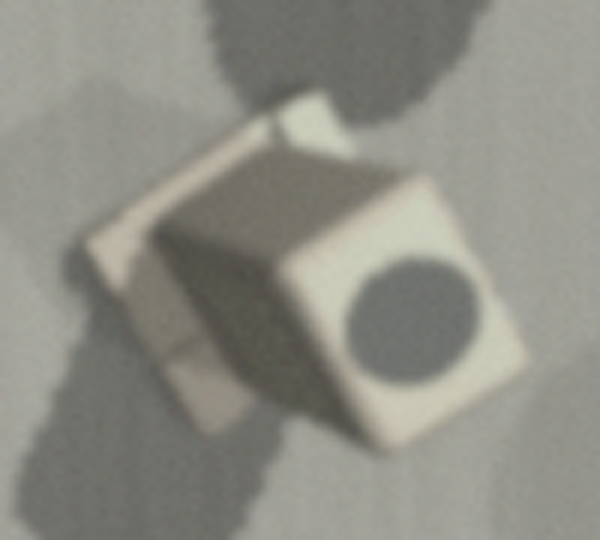

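```bash
python3 - <<'E'
from h import *
s=state()
def q(pts,o,k):
    P=[unproj("wrist",(o[0]+x/k,o[1]+y/k),.062,s)[:2] for x,y in pts]
    P=np.array(P); print(P.round(4).tolist(), "cen",P.mean(0).round(4))
    d=np.diff(np.vstack([P,P[:1]]),axis=0); print("len",np.linalg.norm(d,axis=1).round(4),"ang",np.degrees(np.arctan2(d[:,1],d[:,0])).round(1))
q([(430,180),(530,360),(385,450),(280,265)],(390,125),6)
q([(78,92),(158,95),(152,202),(75,197)],(260,180),3)
q([(110,447),(180,447)],(260,180),3)
print(unproj("wrist",(268,45.6),.16,s), unproj("wrist",(269.5,62),.1,s))
q2=[(55,100),(475,70),(490,510),(100,535)]
P=np.array([unproj("wrist",(215+x/5,y/5),.1,s)[:2] for x,y in q2]);print(P.round(4),P.mean(0))
E
```

```text
[[0.6341, -0.1676], [0.6504, -0.2004], [0.6265, -0.2123], [0.6098, -0.1777]] cen [ 0.6302 -0.1895]
len [0.0367 0.0267 0.0384 0.0264] ang [ -63.5 -153.7  115.8   22.6]
[[0.4566, -0.1962], [0.4834, -0.2016], [0.476, -0.2405], [0.4495, -0.2343]] cen [ 0.4663 -0.2182]
len [0.0273 0.0395 0.0273 0.0387] ang [ -11.4 -100.7  166.8   79.4]
[[0.4464, -0.3386], [0.4729, -0.3429]] cen [ 0.4597 -0.3408]
len [0.0268 0.0268] ang [ -9.2 170.8]
[ 0.46570217 -0.06098688  0.16      ] [ 0.46424617 -0.06136489  0.1       ]
[[ 0.4365 -0.027 ]
 [ 0.5004 -0.0333]
 [ 0.4942 -0.0966]
 [ 0.4305 -0.0903]] [ 0.46538723 -0.06178089]
```

```bash
python3 - <<'E'
from h import *
plan([.465,-.062,.25],np.radians(-9.2))
E
```

```text
shift mm (tool) [ -9.3  53.9 110.8]
opt rotvec [ 0.0001 -0.0013  0.0001] deg 0.1
opt rotvec [-1.0000e-04  3.1403e+00  1.0000e-04] deg 179.9
```

>>> {"name": "send_rows", "arguments": {"deltas": [{"x": -2, "y": 0, "z": 20, "ax": 0, "ay": 0, "az": 0}, {"x": -2, "y": 0, "z": 20, "ax": 0, "ay": 0, "az": 0}, {"x": -2, "y": 0, "z": 20, "ax": 0, "ay": 0, "az": 0}, {"x": -2, "y": 11, "z": 20, "ax": 0, "ay": 0, "az": 0}, {"x": -1, "y": 11, "z": 20, "ax": 0, "ay": 0, "az": 0}, {"x": 0, "y": 11, "z": 11, "ax": 0, "ay": 0, "az": 0}, {"x": 0, "y": 11, "z": 0, "ax": 0, "ay": 0, "az": 0}, {"x": 0, "y": 10, "z": 0, "ax": 0, "ay": 0, "az": 0}, {"x": 0, "y": 0, "z": 0, "ax": 0, "ay": 0, "az": 0}, {"x": 0, "y": 0, "z": 0, "ax": 0, "ay": 0, "az": 0}]}}

```text
t: 3.53
tool_pos: [0.4654, -0.0615, 0.2498]
ee_rot: [-0.705, 0.705, -0.057, 0.057]
force: [1.1, -0.3, 0.6]
width: 1.001
```

```bash
python3 - <<'E'
from h import *
s,im=snap("wrist","pics/w2.png"); print(s["tool_pos"],s["t"])
p,M=tcp()
for d in(54,73): print(proj("wrist",p+M@[0,d/1000,0],s))
print(proj("wrist",[[.5581,.311,.085],[.5333,.1584,.085]],s))
E
```

```text
[ 0.46537725 -0.06148511  0.24975163] 3.5333
[[283.20150397 286.22721346]]
[[283.13534023 266.26522125]]
[[ 357.66698329 -636.27780568]
 [ 339.00008101 -171.89817362]]
```

View pics/w2.png

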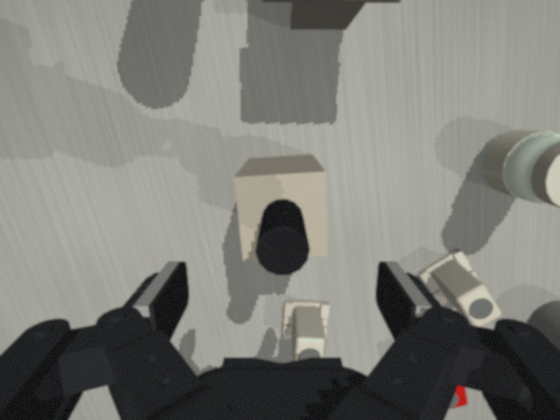

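```bash
python3 - <<'E'
from h import *
s=state()
im=cv2.imread("pics/w2.png")[:,:,::-1]; crop(im,225,150,345,280,5,"pics/c8.png")
print(proj("wrist",[[.4654,-.0615,.16],[.4654,-.0615,.1]],s), unproj("wrist",(282,248),.16,s))
E
```

```text
[[281.48970196 251.08590226]
 [281.62053967 217.01284397]] [ 0.46596633 -0.05974023  0.16      ]
```

View pics/c8.png

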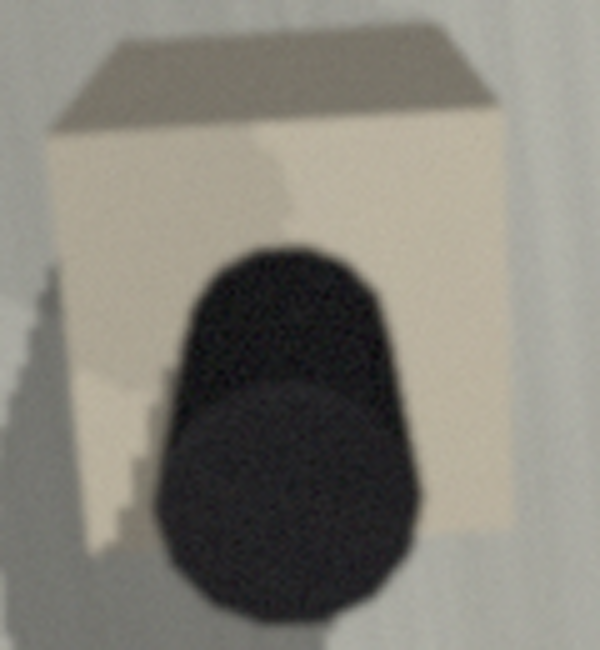

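>>> {"name": "send_rows", "arguments": {"deltas": [{"x": 0, "y": 15, "z": 0, "ax": 0, "ay": 0, "az": 0}, {"x": 0, "y": 15, "z": 0, "ax": 0, "ay": 0, "az": 0}, {"x": 0, "y": 15, "z": 0, "ax": 0, "ay": 0, "az": 0}, {"x": 0, "y": 12, "z": 0, "ax": 0, "ay": 0, "az": 0}, {"x": 0, "y": 9, "z": 0, "ax": 0, "ay": 0, "az": 0}, {"x": 0, "y": 0, "z": 0, "ax": 0, "ay": 0, "az": 0}, {"x": 0, "y": 0, "z": 0, "ax": 0, "ay": 0, "az": 0}, {"x": 0, "y": 0, "z": 0, "ax": 0, "ay": 0, "az": 0}, {"x": 0, "y": 0, "z": 0, "ax": 0, "ay": 0, "az": 0}, {"x": 0, "y": 0, "z": 0, "ax": 0, "ay": 0, "az": 0}]}}

```text
t: 4.42
tool_pos: [0.4659, -0.0616, 0.1847]
ee_rot: [-0.705, 0.705, -0.056, 0.057]
force: [-0.4, -0.8, -0.8]
width: 1.0
```

>>> {"name": "send_rows", "arguments": {"deltas": [{"x": 0, "y": 0, "z": 0, "ax": 0, "ay": 0, "az": 0}, {"x": 0, "y": 0, "z": 0, "ax": 0, "ay": 0, "az": 0}, {"x": 0, "y": 0, "z": 0, "ax": 0, "ay": 0, "az": 0}, {"x": 0, "y": 0, "z": 0, "ax": 0, "ay": 0, "az": 0}, {"x": 0, "y": 0, "z": 0, "ax": 0, "ay": 0, "az": 0}, {"x": 0, "y": 0, "z": 0, "ax": 0, "ay": 0, "az": 0}, {"x": 0, "y": 0, "z": 0, "ax": 0, "ay": 0, "az": 0}, {"x": 0, "y": 0, "z": 0, "ax": 0, "ay": 0, "az": 0}, {"x": 0, "y": 0, "z": 0, "ax": 0, "ay": 0, "az": 0}, {"x": 0, "y": 0, "z": 0, "ax": 0, "ay": 0, "az": 0}], "hand": 1, "grip_force": 70}}

```text
t: 5.25
tool_pos: [0.4655, -0.0615, 0.1842]
ee_rot: [-0.705, 0.705, -0.057, 0.057]
force: [-0.9, 0.3, 5.5]
width: 0.338
```

```bash
python3 - <<'E'
from h import *
s,im=snap("wrist","pics/w3.png"); print(s["tool_pos"],s["t"],s["width"],s["force"])
E
```

```text
[ 0.46554889 -0.06147123  0.18416204] 5.25 0.3378711008583965 [-0.90605697  0.30323469  5.53232255]
```

View pics/w3.png

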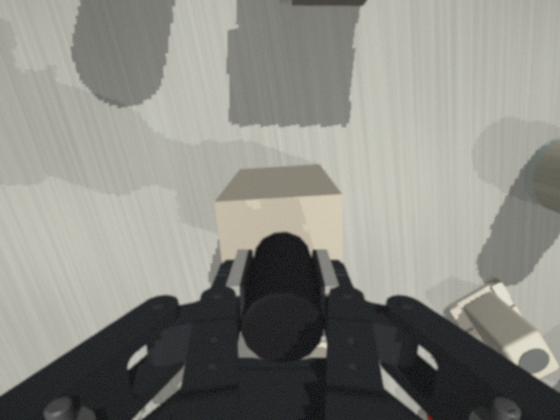

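>>> {"name": "send_rows", "arguments": {"deltas": [{"x": 0, "y": -5, "z": 0, "ax": 0, "ay": 0, "az": 0}, {"x": 0, "y": -15, "z": 0, "ax": 0, "ay": 0, "az": 0}, {"x": 0, "y": -15, "z": 0, "ax": 0, "ay": 0, "az": 0}, {"x": 0, "y": -15, "z": 0, "ax": 0, "ay": 0, "az": 0}, {"x": 0, "y": -15, "z": 0, "ax": 0, "ay": 0, "az": 0}, {"x": 0, "y": -15, "z": 0, "ax": 0, "ay": 0, "az": 0}, {"x": 0, "y": -15, "z": 0, "ax": 0, "ay": 0, "az": 0}, {"x": 0, "y": -15, "z": 0, "ax": 0, "ay": 0, "az": 0}, {"x": 0, "y": -15, "z": 0, "ax": 0, "ay": 0, "az": 0}, {"x": 0, "y": 0, "z": 0, "ax": 0, "ay": 0, "az": 0}]}}

```text
t: 6.13
tool_pos: [0.4666, -0.0616, 0.3113]
ee_rot: [-0.705, 0.705, -0.055, 0.059]
force: [0.4, -0.5, -1.2]
width: 0.336
```

```bash
python3 - <<'E'
from h import *
print(state()["tool_pos"],state()["force"])
plan([.5268,.112,.309],np.radians(-9.2))
E
```

```text
[ 0.46659331 -0.06162452  0.3112831 ] [ 0.38443639 -0.47165631 -1.18451244]
shift mm (tool) [ 31.6   2.4 181. ]
opt rotvec [ 0.0001 -0.0004  0.0054] deg 0.3
opt rotvec [-8.5000e-03  3.1412e+00  2.0000e-04] deg 180.0
```

>>> {"name": "send_rows", "arguments": {"deltas": [{"x": 4, "y": 0, "z": 22, "ax": 0, "ay": 0, "az": 0}, {"x": 4, "y": 0, "z": 22, "ax": 0, "ay": 0, "az": 0}, {"x": 4, "y": 0, "z": 22, "ax": 0, "ay": 0, "az": 0}, {"x": 4, "y": 0, "z": 22, "ax": 0, "ay": 0, "az": 0}, {"x": 4, "y": 0, "z": 22, "ax": 0, "ay": 0, "az": 0}, {"x": 4, "y": 0, "z": 22, "ax": 0, "ay": 0, "az": 0}, {"x": 4, "y": 0, "z": 22, "ax": 0, "ay": 0, "az": 0}, {"x": 4, "y": 0, "z": 22, "ax": 0, "ay": 0, "az": 0}, {"x": 0, "y": 0, "z": 5, "ax": 0, "ay": 0, "az": 0}, {"x": 0, "y": 0, "z": 0, "ax": 0, "ay": 0, "az": 0}]}}

```text
t: 6.97
tool_pos: [0.5259, 0.1131, 0.3074]
ee_rot: [-0.705, 0.705, -0.057, 0.055]
force: [-0.5, -0.7, -1.3]
width: 0.338
```

```bash
python3 - <<'E'
from h import *
s,im=snap("wrist","pics/w4.png"); print(s["tool_pos"],s["t"],s["width"],s["force"])
print(proj("wrist",[[.560,.315,.085],[.5435,.2128,.085],[.535,.1624,.085]],s))
E
```

```text
[0.52590986 0.11313359 0.30738894] 6.9667 0.337889005573447 [-0.46336242 -0.65358664 -1.3383012 ]
[[285.56056725 -67.98597094]
 [284.84861675  77.99826715]
 [284.1524404  139.04781408]]
```

View pics/w4.png

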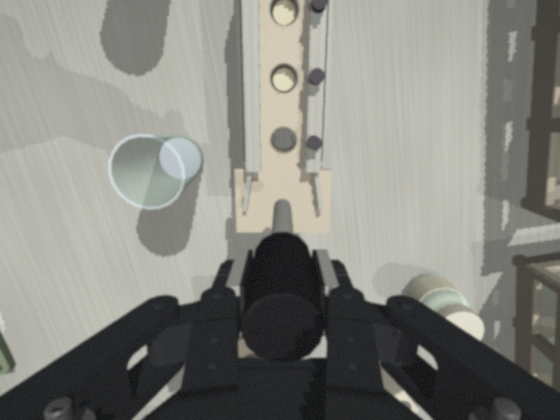

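```bash
python3 - <<'E'
from h import *
s=state();p,M=tcp()
print(proj("wrist",[p+M@[0,.179,0],p+M@[0,.084,0]],s), M.round(4))
im=cv2.imread("pics/w4.png")[:,:,::-1]; crop(im,230,0,340,240,2.5,"pics/c9.png")
for uv,n in[((284.5,12),"2"),((285,78),"3"),((284,139),"4")]: print(n,unproj("wrist",uv,.085,s))
plan([.5435,.2128,.296],np.radians(-9.2))
E
```

```text
[[282.18840586 206.15088993]
 [282.1941244  256.12462284]] [[ 0.9873 -0.0024  0.159 ]
 [-0.159  -0.0011  0.9873]
 [-0.0022 -1.     -0.0015]]
2 [0.5507525  0.26090668 0.085     ]
3 [0.54344053 0.21167499 0.085     ]
4 [0.53463318 0.16133224 0.085     ]
shift mm (tool) [  1.7  11.5 102.2]
opt rotvec [ 0.0015  0.0009 -0.0022] deg 0.2
opt rotvec [-3.4000e-03 -3.1407e+00 -2.3000e-03] deg 179.9
```

View pics/c9.png

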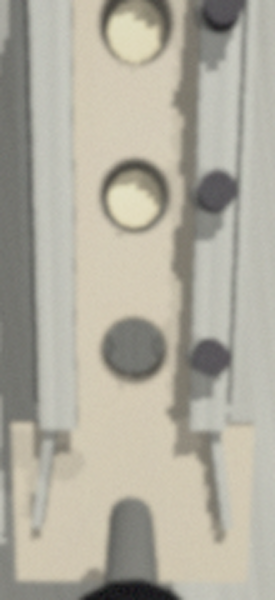

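>>> {"name": "send_rows", "arguments": {"deltas": [{"x": 1, "y": 0, "z": 18, "ax": 0, "ay": 0, "az": 0}, {"x": 0.5, "y": 0, "z": 18, "ax": 0, "ay": 0, "az": 0}, {"x": 0, "y": 0, "z": 18, "ax": 0, "ay": 0, "az": 0}, {"x": 0, "y": 0, "z": 18, "ax": 0, "ay": 0, "az": 0}, {"x": 0, "y": 0, "z": 17, "ax": 0, "ay": 0, "az": 0}, {"x": 0, "y": 0, "z": 12, "ax": 0, "ay": 0, "az": 0}, {"x": 0, "y": 4, "z": 0, "ax": 0, "ay": 0, "az": 0}, {"x": 0, "y": 4, "z": 0, "ax": 0, "ay": 0, "az": 0}, {"x": 0, "y": 4, "z": 0, "ax": 0, "ay": 0, "az": 0}, {"x": 0, "y": 0, "z": 0, "ax": 0, "ay": 0, "az": 0}]}}

```text
t: 7.85
tool_pos: [0.5431, 0.2102, 0.2955]
ee_rot: [-0.704, 0.705, -0.058, 0.056]
force: [-0.0, -0.2, -1.5]
width: 0.331
```

```bash
python3 - <<'E'
from h import *
s,im=snap("wrist","pics/w5.png"); print(s["tool_pos"],s["t"],s["width"],s["force"])
crop(im,200,0,360,240,2.5,"pics/c10.png")
p,M=tcp()
print(proj("wrist",[p+M@[0,.179,0],[.5432,.212,.085],[.5516,.2633,.085],[.5599,.3147,.085]],s), M.round(4))
E
```

```text
[0.54314164 0.21020351 0.29553487] 7.85 0.33111551988426463 [-0.02266566 -0.249734   -1.53897695]
[[282.59662119 205.96792129]
 [282.47032228 194.17101884]
 [282.59496021 135.5056828 ]
 [282.5929126   70.04175837]] [[ 0.9869 -0.0017  0.1613]
 [-0.1613 -0.0011  0.9869]
 [-0.0015 -1.     -0.0013]]
```

View pics/c10.png

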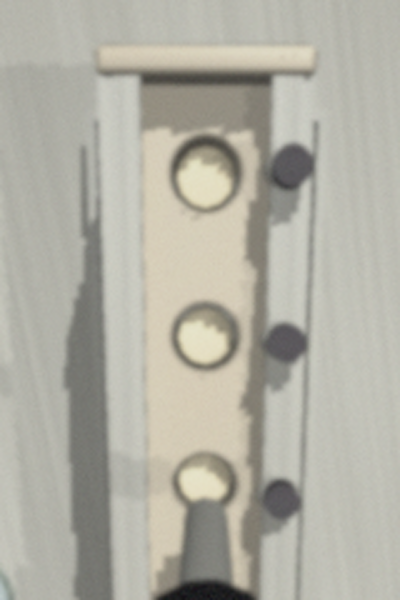

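>>> {"name": "send_rows", "arguments": {"deltas": [{"x": 0, "y": 0, "z": 3, "ax": 0, "ay": 0, "az": 0}, {"x": 0, "y": 0, "z": 0, "ax": 0, "ay": 0, "az": 0}, {"x": 0, "y": 7, "z": 0, "ax": 0, "ay": 0, "az": 0}, {"x": 0, "y": 7, "z": 0, "ax": 0, "ay": 0, "az": 0}, {"x": 0, "y": 7, "z": 0, "ax": 0, "ay": 0, "az": 0}, {"x": 0, "y": 7, "z": 0, "ax": 0, "ay": 0, "az": 0}, {"x": 0, "y": 6, "z": 0, "ax": 0, "ay": 0, "az": 0}, {"x": 0, "y": 3, "z": 0, "ax": 0, "ay": 0, "az": 0}, {"x": 0, "y": 3, "z": 0, "ax": 0, "ay": 0, "az": 0}, {"x": 0, "y": 3, "z": 0, "ax": 0, "ay": 0, "az": 0}]}}

```text
t: 8.73
tool_pos: [0.5444, 0.2147, 0.2547]
ee_rot: [0.705, -0.705, 0.057, -0.057]
force: [-1.8, 0.3, 12.6]
width: 0.336
```

>>> {"name": "send_rows", "arguments": {"deltas": [{"x": 0, "y": 3, "z": 0, "ax": 0, "ay": 0, "az": 0}, {"x": 0, "y": 3, "z": 0, "ax": 0, "ay": 0, "az": 0}, {"x": 0, "y": 4, "z": 0, "ax": 0, "ay": 0, "az": 0}, {"x": 0, "y": 4, "z": 0, "ax": 0, "ay": 0, "az": 0}, {"x": 0, "y": 4, "z": 0, "ax": 0, "ay": 0, "az": 0}, {"x": 0, "y": 4, "z": 0, "ax": 0, "ay": 0, "az": 0}, {"x": 0, "y": 4, "z": 0, "ax": 0, "ay": 0, "az": 0}, {"x": 0, "y": 4, "z": 0, "ax": 0, "ay": 0, "az": 0}, {"x": 0, "y": 4, "z": 0, "ax": 0, "ay": 0, "az": 0}, {"x": 0, "y": 0, "z": 0, "ax": 0, "ay": 0, "az": 0}]}}

```text
t: 9.57
tool_pos: [0.5438, 0.2141, 0.2182]
ee_rot: [-0.704, 0.705, -0.058, 0.056]
force: [-0.1, 0.4, -0.8]
width: 0.334
```

```bash
python3 - <<'E'
from h import *
s,im=snap("scene","pics/s1.png"); print(s["tool_pos"],s["t"],s["width"],s["force"])
crop(im,300,120,470,270,4,"pics/c11.png")
E
```

```text
[0.5437834  0.21405851 0.21817301] 9.5667 0.333556317234375 [-0.12429313  0.35022966 -0.81493745]
```

View pics/c11.png

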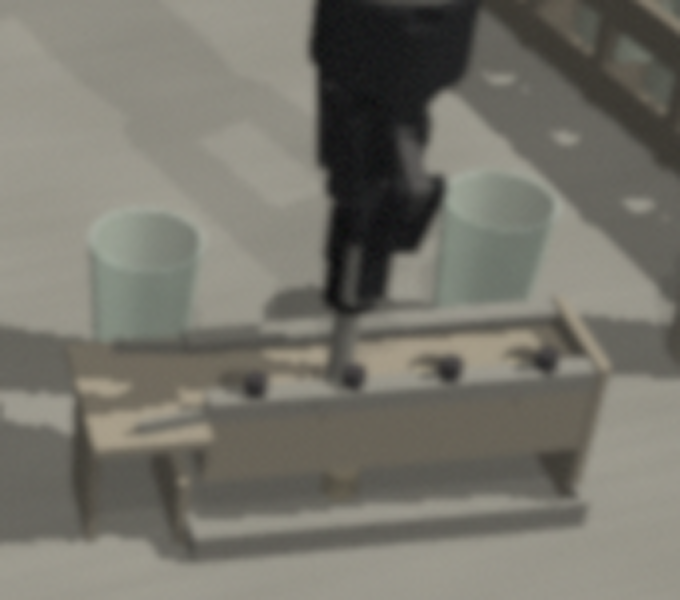

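```bash
python3 - <<'E'
from h import *
for z in (.004,.013,.022,.036,.045,.063): print(z,(proj("scene",[.5434,.2131,z])-[300,120])*4)
E
```

```text
0.004 [[321.62837688 482.93315556]]
0.013 [[323.43369931 470.96995625]]
0.022 [[325.2586272  458.87683896]]
0.036 [[328.1371315  439.80206319]]
0.045 [[330.01363774 427.36715541]]
0.063 [[333.82933627 402.0819426 ]]
```

>>> {"name": "send_rows", "arguments": {"deltas": [{"x": 0, "y": -14, "z": 0, "ax": 0, "ay": 0, "az": 0}, {"x": 0, "y": -14, "z": 0, "ax": 0, "ay": 0, "az": 0}, {"x": 0, "y": -14, "z": 0, "ax": 0, "ay": 0, "az": 0}, {"x": 0, "y": -14, "z": 0, "ax": 0, "ay": 0, "az": 0}, {"x": 0, "y": -12, "z": 0, "ax": 0, "ay": 0, "az": 0}, {"x": 0, "y": 0, "z": 17, "ax": 0, "ay": 0, "az": 0}, {"x": 0, "y": 0, "z": 17, "ax": 0, "ay": 0, "az": 0}, {"x": 0, "y": 0, "z": 17, "ax": 0, "ay": 0, "az": 0}, {"x": 0, "y": 0, "z": 0, "ax": 0, "ay": 0, "az": 0}, {"x": 0, "y": 0, "z": 0, "ax": 0, "ay": 0, "az": 0}]}}

```text
t: 10.45
tool_pos: [0.5522, 0.2665, 0.2864]
ee_rot: [-0.704, 0.705, -0.057, 0.055]
force: [-0.1, -0.6, -2.4]
width: 0.333
```

```bash
python3 - <<'E'
from h import *
s,im=snap("wrist","pics/w6.png"); print(s["tool_pos"],s["t"],s["width"],s["force"])
crop(im,200,0,360,240,2.5,"pics/c12.png")
p,M=tcp()
print(proj("wrist",[p+M@[0,.179,0],[.5517,.2644,.085],[.56,.3158,.085]],s), M.round(4))
plan([.5517,.2644,.284],np.radians(-9.2))
E
```

```text
[0.55219714 0.26647312 0.28644377] 10.45 0.3333528749236049 [-0.07410379 -0.59887676 -2.35879678]
[[282.24314987 207.13013732]
 [282.39293664 201.06286549]
 [282.59957021 141.01073698]] [[ 0.9873 -0.0019  0.1587]
 [-0.1587 -0.0014  0.9873]
 [-0.0017 -1.     -0.0017]]
shift mm (tool) [-0.2  2.6 -1.4]
opt rotvec [ 0.0017  0.0012 -0.0017] deg 0.2
opt rotvec [-2.7000e-03 -3.1404e+00 -2.7000e-03] deg 179.9
```

View pics/c12.png

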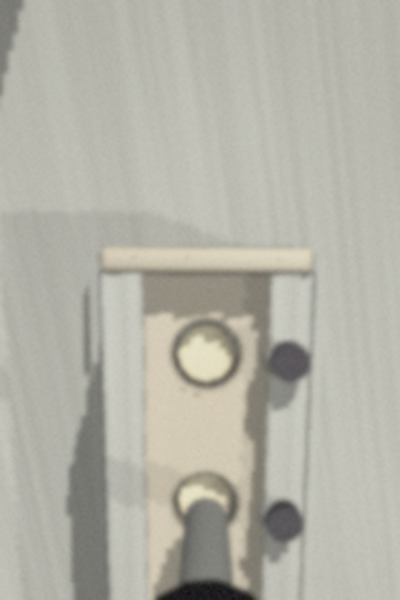

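>>> {"name": "send_rows", "arguments": {"deltas": [{"x": 0, "y": 5, "z": -1.5, "ax": 0, "ay": 0, "az": 0}, {"x": 0, "y": 7, "z": 0, "ax": 0, "ay": 0, "az": 0}, {"x": 0, "y": 7, "z": 0, "ax": 0, "ay": 0, "az": 0}, {"x": 0, "y": 6, "z": 0, "ax": 0, "ay": 0, "az": 0}, {"x": 0, "y": 3, "z": 0, "ax": 0, "ay": 0, "az": 0}, {"x": 0, "y": 3, "z": 0, "ax": 0, "ay": 0, "az": 0}, {"x": 0, "y": 3, "z": 0, "ax": 0, "ay": 0, "az": 0}, {"x": 0, "y": 3, "z": 0, "ax": 0, "ay": 0, "az": 0}, {"x": 0, "y": 3, "z": 0, "ax": 0, "ay": 0, "az": 0}, {"x": 0, "y": 3, "z": 0, "ax": 0, "ay": 0, "az": 0}]}}

```text
t: 11.33
tool_pos: [0.5524, 0.2636, 0.2464]
ee_rot: [0.705, -0.704, 0.056, -0.058]
force: [-0.1, 0.9, 3.2]
width: 0.335
```

>>> {"name": "send_rows", "arguments": {"deltas": [{"x": 0, "y": 4, "z": 0, "ax": 0, "ay": 0, "az": 0}, {"x": 0, "y": 4, "z": 0, "ax": 0, "ay": 0, "az": 0}, {"x": 0, "y": 4, "z": 0, "ax": 0, "ay": 0, "az": 0}, {"x": 0, "y": 4, "z": 0, "ax": 0, "ay": 0, "az": 0}, {"x": 0, "y": 4, "z": 0, "ax": 0, "ay": 0, "az": 0}, {"x": 0, "y": 4, "z": 0, "ax": 0, "ay": 0, "az": 0}, {"x": 0, "y": 2, "z": 0, "ax": 0, "ay": 0, "az": 0}, {"x": 0, "y": 0, "z": 0, "ax": 0, "ay": 0, "az": 0}, {"x": 0, "y": 0, "z": 0, "ax": 0, "ay": 0, "az": 0}, {"x": 0, "y": 0, "z": 0, "ax": 0, "ay": 0, "az": 0}]}}

```text
t: 12.17
tool_pos: [0.552, 0.2633, 0.2188]
ee_rot: [-0.705, 0.705, -0.057, 0.057]
force: [-0.6, 0.1, -2.2]
width: 0.338
```

```bash
python3 - <<'E'
from h import *
s,im=snap("scene","pics/s2.png"); print(s["tool_pos"],s["t"],s["width"],s["force"])
crop(im,300,120,470,270,4,"pics/c13.png")
E
```

```text
[0.55203045 0.26328123 0.21875861] 12.1667 0.3375828558607848 [-0.5772174   0.06626284 -2.21358016]
```

View pics/c13.png

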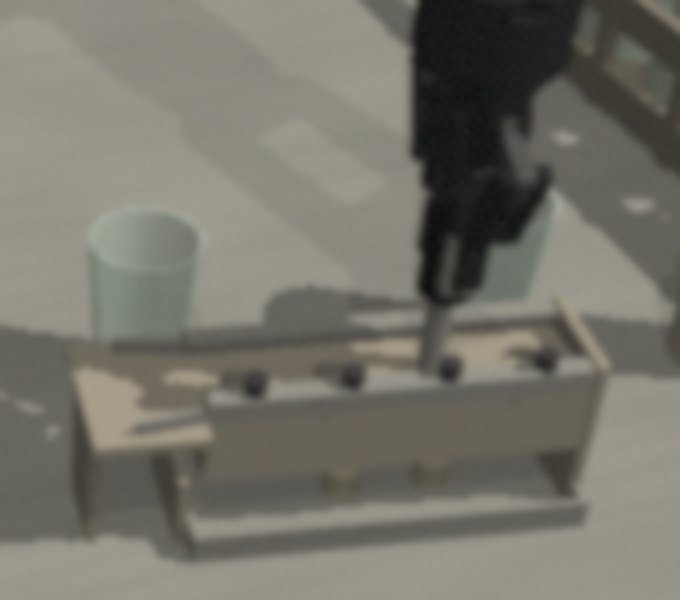

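>>> {"name": "send_rows", "arguments": {"deltas": [{"x": 0, "y": -14, "z": 0, "ax": 0, "ay": 0, "az": 0}, {"x": 0, "y": -14, "z": 0, "ax": 0, "ay": 0, "az": 0}, {"x": 0, "y": -14, "z": 0, "ax": 0, "ay": 0, "az": 0}, {"x": 0, "y": -14, "z": 0, "ax": 0, "ay": 0, "az": 0}, {"x": 0, "y": -10, "z": 0, "ax": 0, "ay": 0, "az": 0}, {"x": -0.5, "y": 0, "z": 18, "ax": 0, "ay": 0, "az": 0}, {"x": 0, "y": 0, "z": 18, "ax": 0, "ay": 0, "az": 0}, {"x": 0, "y": 0, "z": 16, "ax": 0, "ay": 0, "az": 0}, {"x": 0, "y": 0, "z": 0, "ax": 0, "ay": 0, "az": 0}, {"x": 0, "y": 0, "z": 0, "ax": 0, "ay": 0, "az": 0}]}}

```text
t: 13.05
tool_pos: [0.56, 0.3151, 0.2847]
ee_rot: [-0.705, 0.705, -0.056, 0.056]
force: [0.0, -1.1, -1.3]
width: 0.334
```

```bash
python3 - <<'E'
from h import *
s,im=snap("wrist","pics/w7.png"); print(s["tool_pos"],s["t"],s["width"],s["force"])
crop(im,200,100,360,240,3,"pics/c14.png")
p,M=tcp()
print(proj("wrist",[p+M@[0,.179,0],[.56,.3158,.085]],s), M.round(4))
plan([.56,.3158,.284],np.radians(-9.2))
E
```

```text
[0.55997447 0.31514654 0.28465191] 13.05 0.33381023888833933 [ 0.04452889 -1.12351732 -1.30962407]
[[282.1623545  206.97628705]
 [282.08319791 198.7321966 ]] [[ 9.871e-01 -3.000e-04  1.598e-01]
 [-1.598e-01 -9.000e-04  9.871e-01]
 [-1.000e-04 -1.000e+00 -1.000e-03]]
shift mm (tool) [-0.1  0.7  1.3]
opt rotvec [ 0.001   0.0001 -0.0001] deg 0.1
opt rotvec [-2.0000e-04 -3.1415e+00 -1.5000e-03] deg 180.0
```

View pics/c14.png

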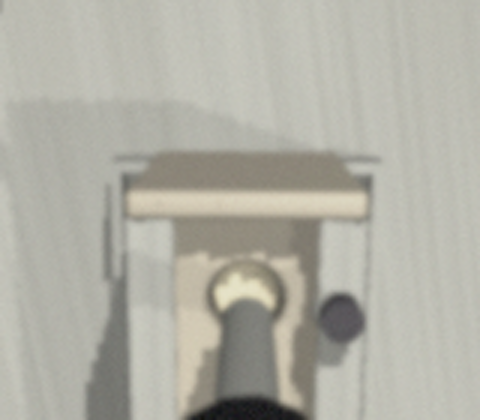

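>>> {"name": "send_rows", "arguments": {"deltas": [{"x": 0, "y": 4, "z": 1, "ax": 0, "ay": 0, "az": 0}, {"x": 0, "y": 7, "z": 0, "ax": 0, "ay": 0, "az": 0}, {"x": 0, "y": 7, "z": 0, "ax": 0, "ay": 0, "az": 0}, {"x": 0, "y": 6, "z": 0, "ax": 0, "ay": 0, "az": 0}, {"x": 0, "y": 3, "z": 0, "ax": 0, "ay": 0, "az": 0}, {"x": 0, "y": 3, "z": 0, "ax": 0, "ay": 0, "az": 0}, {"x": 0, "y": 3, "z": 0, "ax": 0, "ay": 0, "az": 0}, {"x": 0, "y": 3, "z": 0, "ax": 0, "ay": 0, "az": 0}, {"x": 0, "y": 3, "z": 0, "ax": 0, "ay": 0, "az": 0}, {"x": 0, "y": 3, "z": 0, "ax": 0, "ay": 0, "az": 0}]}}

```text
t: 13.93
tool_pos: [0.5602, 0.316, 0.244]
ee_rot: [0.705, -0.704, 0.057, -0.057]
force: [-1.7, 0.6, 4.9]
width: 0.335
```

>>> {"name": "send_rows", "arguments": {"deltas": [{"x": 0, "y": 4, "z": 0, "ax": 0, "ay": 0, "az": 0}, {"x": 0, "y": 4, "z": 0, "ax": 0, "ay": 0, "az": 0}, {"x": 0, "y": 4, "z": 0, "ax": 0, "ay": 0, "az": 0}, {"x": 0, "y": 4, "z": 0, "ax": 0, "ay": 0, "az": 0}, {"x": 0, "y": 4, "z": 0, "ax": 0, "ay": 0, "az": 0}, {"x": 0, "y": 4, "z": 0, "ax": 0, "ay": 0, "az": 0}, {"x": 0, "y": 2, "z": 0, "ax": 0, "ay": 0, "az": 0}, {"x": 0, "y": 0, "z": 0, "ax": 0, "ay": 0, "az": 0}, {"x": 0, "y": 0, "z": 0, "ax": 0, "ay": 0, "az": 0}, {"x": 0, "y": 0, "z": 0, "ax": 0, "ay": 0, "az": 0}]}}

```text
t: 14.77
tool_pos: [0.5603, 0.3158, 0.217]
ee_rot: [0.705, -0.705, 0.057, -0.057]
force: [0.1, -0.4, -1.3]
width: 0.338
```

```bash
python3 - <<'E'
from h import *
s,im=snap("scene","pics/s3.png"); print(s["tool_pos"],s["t"],s["width"],s["force"])
crop(im,300,120,470,270,4,"pics/c15.png")
E
```

```text
[0.56034073 0.31578386 0.21698208] 14.7667 0.3382651235226905 [ 0.1114169  -0.36074757 -1.25282564]
```

View pics/c15.png

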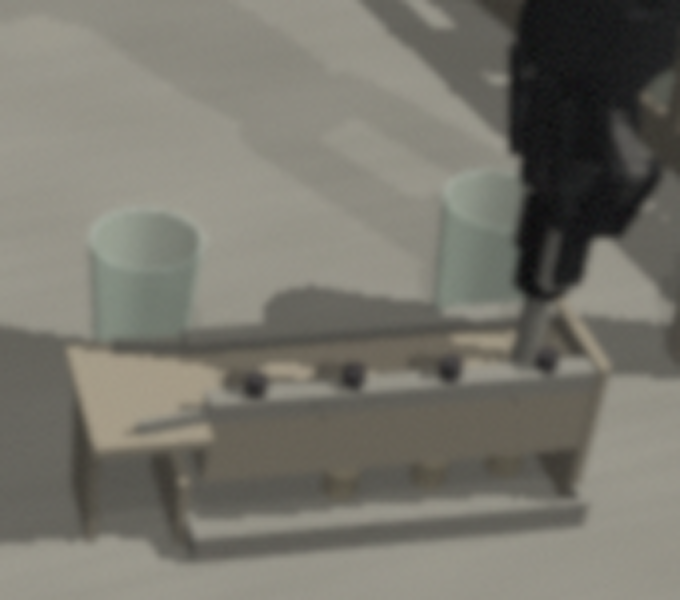

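>>> {"name": "send_rows", "arguments": {"deltas": [{"x": 0, "y": -10, "z": 0, "ax": 0, "ay": 0, "az": 0}, {"x": 0, "y": -15, "z": 0, "ax": 0, "ay": 0, "az": 0}, {"x": 0, "y": -15, "z": 0, "ax": 0, "ay": 0, "az": 0}, {"x": 0, "y": -15, "z": 0, "ax": 0, "ay": 0, "az": 0}, {"x": 0, "y": -15, "z": 0, "ax": 0, "ay": 0, "az": 0}, {"x": 0, "y": -15, "z": 0, "ax": 0, "ay": 0, "az": 0}, {"x": 0, "y": -15, "z": 0, "ax": 0, "ay": 0, "az": 0}, {"x": 0, "y": 0, "z": 0, "ax": 0, "ay": 0, "az": 0}, {"x": 0, "y": 0, "z": 0, "ax": 0, "ay": 0, "az": 0}, {"x": 0, "y": 0, "z": 0, "ax": 0, "ay": 0, "az": 0}]}}

```text
t: 15.65
tool_pos: [0.5598, 0.3156, 0.3163]
ee_rot: [-0.705, 0.705, -0.057, 0.057]
force: [0.3, 0.5, -2.0]
width: 0.336
```

```bash
python3 - <<'E'
from h import *
print(state()["tool_pos"])
plan([.4657,-.0614,.31],np.radians(-9.2))
E
```

```text
[0.55984697 0.31556104 0.3163483 ]
shift mm (tool) [ -32.5    6.6 -387.2]
opt rotvec [ 0.0007 -0.0004 -0.0008] deg 0.1
opt rotvec [1.2000e-03 3.1412e+00 1.1000e-03] deg 180.0
```

>>> {"name": "send_rows", "arguments": {"deltas": [{"x": -2, "y": 0, "z": -24, "ax": 0, "ay": 0, "az": 0}, {"x": -2, "y": 0, "z": -24, "ax": 0, "ay": 0, "az": 0}, {"x": -2, "y": 0, "z": -24, "ax": 0, "ay": 0, "az": 0}, {"x": -2, "y": 0, "z": -24, "ax": 0, "ay": 0, "az": 0}, {"x": -2, "y": 0, "z": -24, "ax": 0, "ay": 0, "az": 0}, {"x": -2, "y": 0, "z": -24, "ax": 0, "ay": 0, "az": 0}, {"x": -2, "y": 0, "z": -24, "ax": 0, "ay": 0, "az": 0}, {"x": -2, "y": 0, "z": -24, "ax": 0, "ay": 0, "az": 0}, {"x": -2, "y": 0, "z": -24, "ax": 0, "ay": 0, "az": 0}, {"x": -2, "y": 0, "z": -24, "ax": 0, "ay": 0, "az": 0}]}}

```text
t: 16.48
tool_pos: [0.501, 0.0809, 0.3157]
ee_rot: [-0.705, 0.705, -0.058, 0.056]
force: [-0.1, -1.0, -1.7]
width: 0.334
```

>>> {"name": "send_rows", "arguments": {"deltas": [{"x": -2, "y": 0, "z": -24, "ax": 0, "ay": 0, "az": 0}, {"x": -2, "y": 0, "z": -24, "ax": 0, "ay": 0, "az": 0}, {"x": -2, "y": 0, "z": -24, "ax": 0, "ay": 0, "az": 0}, {"x": -2, "y": 0, "z": -24, "ax": 0, "ay": 0, "az": 0}, {"x": -2, "y": 0, "z": -24, "ax": 0, "ay": 0, "az": 0}, {"x": -2, "y": 0, "z": -20, "ax": 0, "ay": 0, "az": 0}, {"x": -0.5, "y": 3, "z": -7, "ax": 0, "ay": 0, "az": 0}, {"x": 0, "y": 4, "z": 0, "ax": 0, "ay": 0, "az": 0}, {"x": 0, "y": 0, "z": 0, "ax": 0, "ay": 0, "az": 0}, {"x": 0, "y": 0, "z": 0, "ax": 0, "ay": 0, "az": 0}]}}

```text
t: 17.32
tool_pos: [0.466, -0.0602, 0.3091]
ee_rot: [0.705, -0.705, 0.057, -0.056]
force: [-0.1, 0.6, -1.1]
width: 0.335
```

```bash
python3 - <<'E'
from h import *
s,im=snap("wrist","pics/w8.png"); print(s["tool_pos"],s["t"],s["width"],s["force"])
crop(im,200,120,360,260,4,"pics/c16.png")
p,M=tcp()
print(proj("wrist",[p+M@[0,.179,0],[.4655,-.0615,.1]],s), M.round(4))
plan([.4655,-.0615,.31],np.radians(-9.2))
E
```

```text
[ 0.46601967 -0.06022857  0.3091253 ] 17.3167 0.33530112268480616 [-0.09521513  0.62363276 -1.0733314 ]
[[282.56638029 206.17065018]
 [282.21203146 198.4520161 ]] [[ 9.872e-01 -8.000e-04  1.593e-01]
 [-1.593e-01  5.000e-04  9.872e-01]
 [-9.000e-04 -1.000e+00  4.000e-04]]
shift mm (tool) [-0.5 -0.6 -1.4]
opt rotvec [-0.0004  0.0006 -0.0009] deg 0.1
opt rotvec [-1.400e-03 -3.141e+00  6.000e-04] deg 180.0
```

View pics/c16.png

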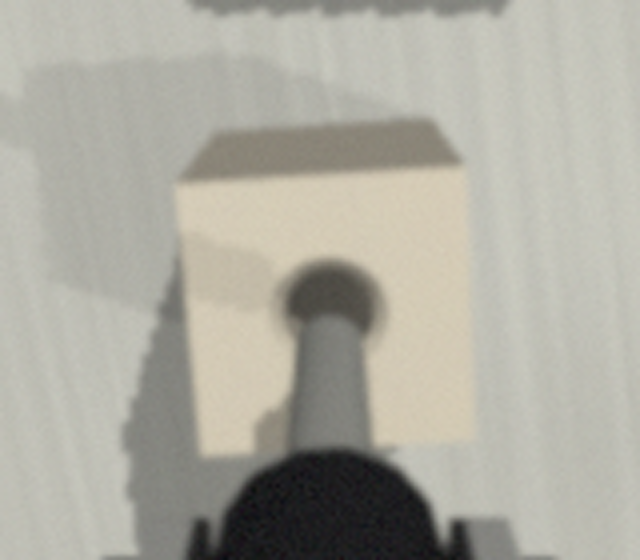

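>>> {"name": "send_rows", "arguments": {"deltas": [{"x": -0.3, "y": 10, "z": -0.5, "ax": 0, "ay": 0, "az": 0}, {"x": 0, "y": 13, "z": 0, "ax": 0, "ay": 0, "az": 0}, {"x": 0, "y": 13, "z": 0, "ax": 0, "ay": 0, "az": 0}, {"x": 0, "y": 13, "z": 0, "ax": 0, "ay": 0, "az": 0}, {"x": 0, "y": 13, "z": 0, "ax": 0, "ay": 0, "az": 0}, {"x": 0, "y": 13, "z": 0, "ax": 0, "ay": 0, "az": 0}, {"x": 0, "y": 13, "z": 0, "ax": 0, "ay": 0, "az": 0}, {"x": 0, "y": 13, "z": 0, "ax": 0, "ay": 0, "az": 0}, {"x": 0, "y": 12, "z": 0, "ax": 0, "ay": 0, "az": 0}, {"x": 0, "y": 7, "z": 0, "ax": 0, "ay": 0, "az": 0}]}}

```text
t: 18.2
tool_pos: [0.4651, -0.0608, 0.1881]
ee_rot: [0.705, -0.705, 0.057, -0.056]
force: [-0.7, 0.0, -1.1]
width: 0.333
```

>>> {"name": "send_rows", "arguments": {"deltas": [{"x": 0, "y": 1, "z": 0, "ax": 0, "ay": 0, "az": 0}, {"x": 0, "y": 1, "z": 0, "ax": 0, "ay": 0, "az": 0}, {"x": 0, "y": 1, "z": 0, "ax": 0, "ay": 0, "az": 0}, {"x": 0, "y": 1, "z": 0, "ax": 0, "ay": 0, "az": 0}, {"x": 0, "y": 0, "z": 0, "ax": 0, "ay": 0, "az": 0}, {"x": 0, "y": 0, "z": 0, "ax": 0, "ay": 0, "az": 0}, {"x": 0, "y": 0, "z": 0, "ax": 0, "ay": 0, "az": 0}, {"x": 0, "y": 0, "z": 0, "ax": 0, "ay": 0, "az": 0}, {"x": 0, "y": 0, "z": 0, "ax": 0, "ay": 0, "az": 0}, {"x": 0, "y": 0, "z": 0, "ax": 0, "ay": 0, "az": 0}]}}

```text
t: 19.03
tool_pos: [0.4657, -0.0615, 0.186]
ee_rot: [-0.705, 0.705, -0.057, 0.057]
force: [-0.1, -0.6, -1.0]
width: 0.332
```

>>> {"name": "send_rows", "arguments": {"deltas": [{"x": 0, "y": 1, "z": 0, "ax": 0, "ay": 0, "az": 0}, {"x": 0, "y": 1, "z": 0, "ax": 0, "ay": 0, "az": 0}, {"x": 0, "y": 0, "z": 0, "ax": 0, "ay": 0, "az": 0}, {"x": 0, "y": 0, "z": 0, "ax": 0, "ay": 0, "az": 0}, {"x": 0, "y": 0, "z": 0, "ax": 0, "ay": 0, "az": 0}, {"x": 0, "y": 0, "z": 0, "ax": 0, "ay": 0, "az": 0}, {"x": 0, "y": 0, "z": 0, "ax": 0, "ay": 0, "az": 0}, {"x": 0, "y": 0, "z": 0, "ax": 0, "ay": 0, "az": 0}, {"x": 0, "y": 0, "z": 0, "ax": 0, "ay": 0, "az": 0}, {"x": 0, "y": 0, "z": 0, "ax": 0, "ay": 0, "az": 0}]}}

```text
t: 19.87
tool_pos: [0.4658, -0.0615, 0.1842]
ee_rot: [-0.705, 0.705, -0.057, 0.057]
force: [-1.6, 0.1, 5.0]
width: 0.335
```

>>> {"name": "send_rows", "arguments": {"deltas": [{"x": 0, "y": 0, "z": 0, "ax": 0, "ay": 0, "az": 0}, {"x": 0, "y": 0, "z": 0, "ax": 0, "ay": 0, "az": 0}, {"x": 0, "y": 0, "z": 0, "ax": 0, "ay": 0, "az": 0}, {"x": 0, "y": 0, "z": 0, "ax": 0, "ay": 0, "az": 0}, {"x": 0, "y": 0, "z": 0, "ax": 0, "ay": 0, "az": 0}, {"x": 0, "y": 0, "z": 0, "ax": 0, "ay": 0, "az": 0}, {"x": 0, "y": 0, "z": 0, "ax": 0, "ay": 0, "az": 0}, {"x": 0, "y": 0, "z": 0, "ax": 0, "ay": 0, "az": 0}, {"x": 0, "y": 0, "z": 0, "ax": 0, "ay": 0, "az": 0}, {"x": 0, "y": 0, "z": 0, "ax": 0, "ay": 0, "az": 0}], "hand": 0}}

```text
t: 20.7
tool_pos: [0.4657, -0.0615, 0.1839]
ee_rot: [-0.705, 0.705, -0.057, 0.057]
force: [-0.6, -0.2, -0.6]
width: 1.0
```

>>> {"name": "send_rows", "arguments": {"deltas": [{"x": 0, "y": -12, "z": 0, "ax": 0, "ay": 0, "az": 0}, {"x": 0, "y": -12, "z": 0, "ax": 0, "ay": 0, "az": 0}, {"x": 0, "y": -12, "z": 0, "ax": 0, "ay": 0, "az": 0}, {"x": 0, "y": -12, "z": 0, "ax": 0, "ay": 0, "az": 0}, {"x": 0, "y": -12, "z": 0, "ax": 0, "ay": 0, "az": 0}, {"x": 0, "y": -12, "z": 0, "ax": 0, "ay": 0, "az": 0}, {"x": 0, "y": -12, "z": 0, "ax": 0, "ay": 0, "az": 0}, {"x": 0, "y": -4, "z": 0, "ax": 0, "ay": 0, "az": 0}, {"x": 0, "y": 0, "z": 0, "ax": 0, "ay": 0, "az": 0}, {"x": 0, "y": 0, "z": 0, "ax": 0, "ay": 0, "az": 0}]}}

```text
t: 21.53
tool_pos: [0.4655, -0.0615, 0.2716]
ee_rot: [-0.705, 0.705, -0.057, 0.057]
force: [0.0, -0.1, -0.6]
width: 0.998
```

```bash
python3 - <<'E'
from h import *
s,im=snap("wrist","pics/w9.png"); print(s["tool_pos"],s["t"],s["width"],s["force"])
print(proj("wrist",[[.4666,-.2192,.062]],s))
E
```

```text
[ 0.46548028 -0.0614627   0.27155342] 21.5333 0.9978842069380078 [ 0.00202991 -0.09343932 -0.64908479]
[[307.32070546 341.21405143]]
```

View pics/w9.png

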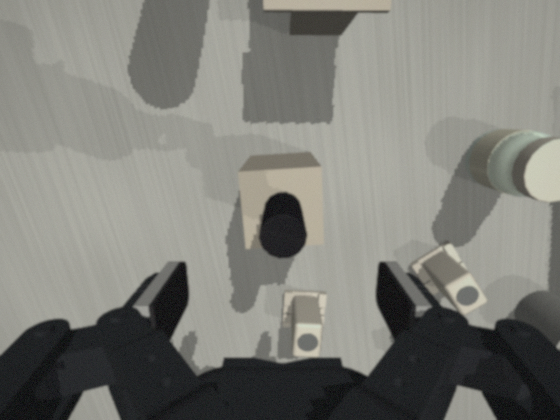

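```bash
python3 - <<'E'
from h import *
plan([.4666,-.2185,.22],np.radians(-10.5))
E
```

```text
shift mm (tool) [  26.5   51.2 -154.8]
opt rotvec [ 0.0001  0.0223 -0.0012] deg 1.3
opt rotvec [-1.9000e-03 -3.1193e+00 -2.0000e-04] deg 178.7
```

>>> {"name": "send_rows", "arguments": {"deltas": [{"x": 4, "y": 0, "z": -25, "ax": 0, "ay": 0, "az": 0}, {"x": 4, "y": 0, "z": -25, "ax": 0, "ay": 0, "az": 0}, {"x": 4, "y": 0, "z": -25, "ax": 0, "ay": 0, "az": 0}, {"x": 4, "y": 0, "z": -25, "ax": 0, "ay": 0, "az": 0}, {"x": 4, "y": 10, "z": -25, "ax": 0, "ay": 0, "az": 0}, {"x": 4, "y": 15, "z": -25, "ax": 0, "ay": 0, "az": 0}, {"x": 2.5, "y": 15, "z": -5, "ax": 0, "ay": 0, "az": 0}, {"x": 0, "y": 11, "z": 0, "ax": 0, "ay": 0.0223, "az": 0}, {"x": 0, "y": 0, "z": 0, "ax": 0, "ay": 0, "az": 0}, {"x": 0, "y": 0, "z": 0, "ax": 0, "ay": 0, "az": 0}]}}

```text
t: 22.42
tool_pos: [0.4665, -0.2186, 0.2198]
ee_rot: [0.705, -0.704, 0.066, -0.064]
force: [-0.2, 0.4, 1.2]
width: 1.001
```

```bash
python3 - <<'E'
from h import *
s,im=snap("wrist","pics/w10.png"); print(s["tool_pos"],s["t"],s["width"],s["force"])
p,M=tcp()
print(proj("wrist",[[*p[:2],.062]],s))
crop(im,180,150,400,360,3,"pics/c17.png")
E
```

```text
[ 0.46648578 -0.21855952  0.21981246] 22.4167 1.0011920817101096 [-0.15324172  0.42695496  1.17101059]
[[283.40373572 214.04957135]]
```

View pics/c17.png

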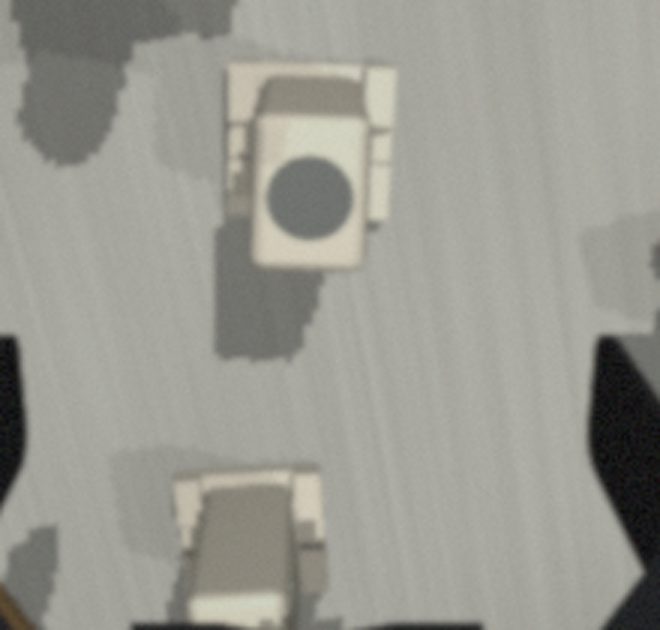

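>>> {"name": "send_rows", "arguments": {"deltas": [{"x": 0, "y": 15, "z": -1, "ax": 0, "ay": 0, "az": 0}, {"x": 0, "y": 15, "z": 0, "ax": 0, "ay": 0, "az": 0}, {"x": 0, "y": 15, "z": 0, "ax": 0, "ay": 0, "az": 0}, {"x": 0, "y": 15, "z": 0, "ax": 0, "ay": 0, "az": 0}, {"x": 0, "y": 15, "z": 0, "ax": 0, "ay": 0, "az": 0}, {"x": 0, "y": 15, "z": 0, "ax": 0, "ay": 0, "az": 0}, {"x": 0, "y": 14, "z": 0, "ax": 0, "ay": 0, "az": 0}, {"x": 0, "y": 10, "z": 0, "ax": 0, "ay": 0, "az": 0}, {"x": 0, "y": 0, "z": 0, "ax": 0, "ay": 0, "az": 0}, {"x": 0, "y": 0, "z": 0, "ax": 0, "ay": 0, "az": 0}]}}

```text
t: 23.3
tool_pos: [0.4671, -0.2196, 0.1072]
ee_rot: [-0.704, 0.704, -0.064, 0.065]
force: [-0.7, -0.2, 1.8]
width: 1.0
```

>>> {"name": "send_rows", "arguments": {"deltas": [{"x": 0, "y": 0, "z": 0, "ax": 0, "ay": 0, "az": 0}, {"x": 0, "y": 0, "z": 0, "ax": 0, "ay": 0, "az": 0}, {"x": 0, "y": 0, "z": 0, "ax": 0, "ay": 0, "az": 0}, {"x": 0, "y": 0, "z": 0, "ax": 0, "ay": 0, "az": 0}, {"x": 0, "y": 0, "z": 0, "ax": 0, "ay": 0, "az": 0}, {"x": 0, "y": 0, "z": 0, "ax": 0, "ay": 0, "az": 0}, {"x": 0, "y": 0, "z": 0, "ax": 0, "ay": 0, "az": 0}, {"x": 0, "y": 0, "z": 0, "ax": 0, "ay": 0, "az": 0}, {"x": 0, "y": 0, "z": 0, "ax": 0, "ay": 0, "az": 0}, {"x": 0, "y": 0, "z": 0, "ax": 0, "ay": 0, "az": 0}], "hand": 1, "grip_force": 60}}

```text
t: 24.13
tool_pos: [0.467, -0.2199, 0.1076]
ee_rot: [-0.704, 0.704, -0.064, 0.065]
force: [-1.8, 0.8, 5.4]
width: 0.343
```

```bash
python3 - <<'E'
from h import *
s,im=snap("wrist","pics/w11.png"); print(s["tool_pos"],s["t"],s["width"],s["force"])
E
```

```text
[ 0.46701741 -0.21992964  0.10758547] 24.1333 0.34319897523481585 [-1.76221925  0.8358505   5.39881032]
```

View pics/w11.png

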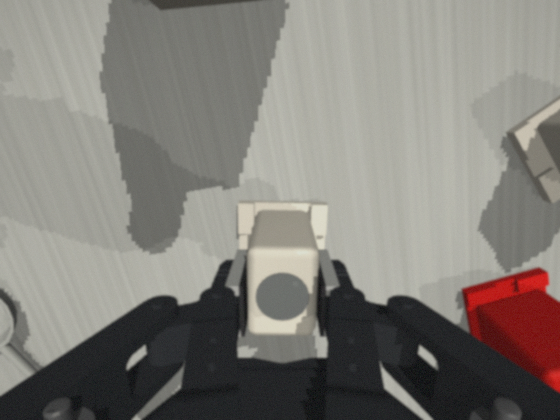

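>>> {"name": "send_rows", "arguments": {"deltas": [{"x": 0, "y": -10, "z": 0, "ax": 0, "ay": 0, "az": 0}, {"x": 0, "y": -20, "z": 0, "ax": 0, "ay": 0, "az": 0}, {"x": 0, "y": -20, "z": 0, "ax": 0, "ay": 0, "az": 0}, {"x": 0, "y": -20, "z": 0, "ax": 0, "ay": 0, "az": 0}, {"x": 0, "y": -20, "z": 0, "ax": 0, "ay": 0, "az": 0}, {"x": 0, "y": -20, "z": 0, "ax": 0, "ay": 0, "az": 0}, {"x": 0, "y": -20, "z": 0, "ax": 0, "ay": 0, "az": 0}, {"x": 0, "y": -20, "z": 0, "ax": 0, "ay": 0, "az": 0}, {"x": 0, "y": -20, "z": 0, "ax": 0, "ay": 0, "az": 0}, {"x": 0, "y": -10, "z": 0, "ax": 0, "ay": -0.0223, "az": 0}]}}

```text
t: 25.02
tool_pos: [0.4672, -0.2199, 0.2894]
ee_rot: [-0.704, 0.705, -0.055, 0.058]
force: [-0.3, -0.1, -1.4]
width: 0.342
```

```bash
python3 - <<'E'
from h import *
s,im=snap("wrist","pics/w12.png"); print(s["tool_pos"],s["t"],s["width"],s["force"])
p,M=tcp(); print(proj("wrist",[p+M@[0,.0455,0],p+M@[0,.0455,.005]],s)); print(M.round(4))
crop(im,220,180,345,350,3.5,"pics/c18.png")
plan([.5228,.0858,.288],np.radians(-9.2))
E
```

```text
[ 0.46715532 -0.21988806  0.28938067] 25.0167 0.342431195751307 [-0.29962345 -0.14915136 -1.44069906]
[[283.79431087 297.80866665]
 [283.81154566 286.95048216]]
[[ 0.9875  0.0051  0.1578]
 [-0.1578 -0.0026  0.9875]
 [ 0.0055 -1.     -0.0018]]
shift mm (tool) [  6.2   1.9 310.8]
opt rotvec [0.0018 0.0021 0.0055] deg 0.4
opt rotvec [ 8.6000e-03 -3.1395e+00 -2.8000e-03] deg 179.9
```

View pics/c18.png

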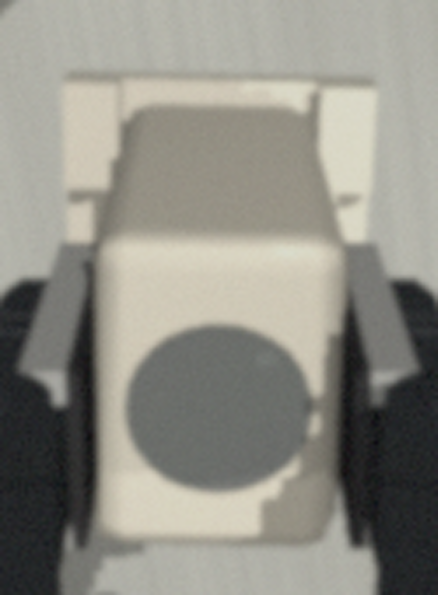

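>>> {"name": "send_rows", "arguments": {"deltas": [{"x": 3, "y": 0, "z": 15, "ax": 0, "ay": 0, "az": 0}, {"x": 3, "y": 0, "z": 30, "ax": 0, "ay": 0, "az": 0}, {"x": 0, "y": 0, "z": 36, "ax": 0, "ay": 0, "az": 0}, {"x": 0, "y": 0, "z": 36, "ax": 0, "ay": 0, "az": 0}, {"x": 0, "y": 0, "z": 36, "ax": 0, "ay": 0, "az": 0}, {"x": 0, "y": 0, "z": 36, "ax": 0, "ay": 0, "az": 0}, {"x": 0, "y": 0, "z": 36, "ax": 0, "ay": 0, "az": 0}, {"x": 0, "y": 0, "z": 36, "ax": 0, "ay": 0, "az": 0}, {"x": 0, "y": 0, "z": 36, "ax": 0, "ay": 0, "az": 0}, {"x": 0, "y": 0, "z": 20, "ax": 0, "ay": 0, "az": 0}]}}

```text
t: 25.9
tool_pos: [0.5233, 0.0955, 0.2856]
ee_rot: [0.705, -0.705, 0.057, -0.055]
force: [0.4, -0.1, -2.6]
width: 0.337
```

>>> {"name": "send_rows", "arguments": {"deltas": [{"x": 0, "y": 10, "z": 8, "ax": 0, "ay": 0, "az": 0}, {"x": 0, "y": 14, "z": 0, "ax": 0, "ay": 0, "az": 0}, {"x": 0, "y": 14, "z": 0, "ax": 0, "ay": 0, "az": 0}, {"x": 0, "y": 14, "z": 0, "ax": 0, "ay": 0, "az": 0}, {"x": 0, "y": 10, "z": 0, "ax": 0, "ay": 0, "az": 0}, {"x": 0, "y": 8, "z": 0, "ax": 0, "ay": 0, "az": 0}, {"x": 0, "y": 5, "z": 0, "ax": 0, "ay": 0, "az": 0}, {"x": 0, "y": 0, "z": 0, "ax": 0, "ay": 0, "az": 0}, {"x": 0, "y": 0, "z": 0, "ax": 0, "ay": 0, "az": 0}, {"x": 0, "y": 0, "z": 0, "ax": 0, "ay": 0, "az": 0}]}}

```text
t: 26.73
tool_pos: [0.5253, 0.1, 0.2125]
ee_rot: [0.705, -0.705, 0.056, -0.057]
force: [0.5, 1.0, -2.5]
width: 0.34
```

```bash
python3 - <<'E'
from h import *
s,im=snap("wrist","pics/w13.png"); print(s["tool_pos"],s["t"],s["width"],s["force"])
p,M=tcp(); print(M.round(4))
crop(im,180,60,380,310,2.4,"pics/c19.png")
plan([.5251,.0999,.1925],np.radians(-9.2))
E
```

```text
[0.52528351 0.10003904 0.21251175] 26.7333 0.3398116084609623 [ 0.48186199  1.03727004 -2.48437987]
[[ 9.871e-01  1.700e-03  1.604e-01]
 [-1.604e-01  2.000e-04  9.871e-01]
 [ 1.600e-03 -1.000e+00  5.000e-04]]
shift mm (tool) [-0.2 20.1 -0.2]
opt rotvec [-0.0005 -0.0005  0.0016] deg 0.1
opt rotvec [-2.5000e-03  3.1411e+00 -7.0000e-04] deg 180.0
```

View pics/c19.png

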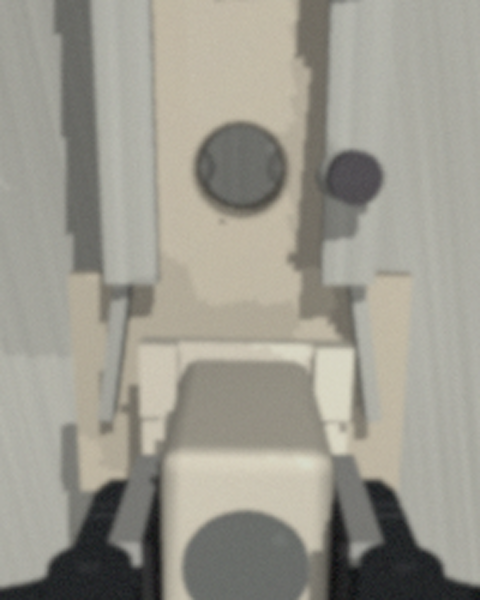

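>>> {"name": "send_rows", "arguments": {"deltas": [{"x": -1.2, "y": 4, "z": 0, "ax": 0, "ay": 0, "az": 0}, {"x": 0, "y": 4, "z": 0, "ax": 0, "ay": 0, "az": 0}, {"x": 0, "y": 4, "z": 0, "ax": 0, "ay": 0, "az": 0}, {"x": 0, "y": 3, "z": 0, "ax": 0, "ay": 0, "az": 0}, {"x": 0, "y": 2, "z": 0, "ax": 0, "ay": 0, "az": 0}, {"x": 0, "y": 2, "z": 0, "ax": 0, "ay": 0, "az": 0}, {"x": 0, "y": 0.5, "z": 0, "ax": 0, "ay": 0, "az": 0}, {"x": 0, "y": 0, "z": 0, "ax": 0, "ay": 0, "az": 0}, {"x": 0, "y": 0, "z": 0, "ax": 0, "ay": 0, "az": 0}, {"x": 0, "y": 0, "z": 0, "ax": 0, "ay": 0, "az": 0}]}}

```text
t: 27.62
tool_pos: [0.5236, 0.1003, 0.1926]
ee_rot: [-0.705, 0.705, -0.057, 0.057]
force: [-2.3, -0.0, 2.0]
width: 0.34
```

```bash
python3 - <<'E'
from h import *
s,im=snap("wrist","pics/w14.png"); print(s["tool_pos"],s["t"],s["width"],s["force"])
crop(im,180,60,380,310,2.4,"pics/c20.png")
E
```

```text
[0.52358617 0.1003088  0.19263393] 27.6167 0.3395358985943167 [-2.26417786 -0.00629784  2.02470479]
```

View pics/c20.png

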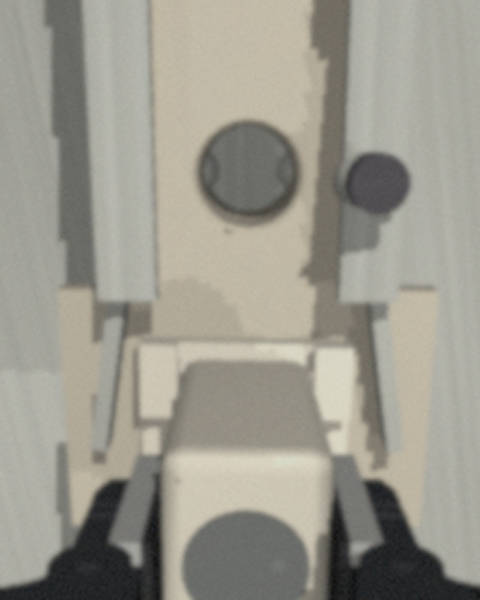

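>>> {"name": "send_rows", "arguments": {"deltas": [{"x": 0.9, "y": -0.3, "z": 0, "ax": 0, "ay": 0, "az": 0}, {"x": 0, "y": 0, "z": 5, "ax": 0, "ay": 0, "az": 0}, {"x": 0, "y": 0, "z": 5, "ax": 0, "ay": 0, "az": 0}, {"x": 0, "y": 0, "z": 5, "ax": 0, "ay": 0, "az": 0}, {"x": 0, "y": 0, "z": 5, "ax": 0, "ay": 0, "az": 0}, {"x": 0, "y": 0, "z": 5, "ax": 0, "ay": 0, "az": 0}, {"x": 0, "y": 0, "z": 5, "ax": 0, "ay": 0, "az": 0}, {"x": 0, "y": 0, "z": 0, "ax": 0, "ay": 0, "az": 0}, {"x": 0, "y": 0, "z": 0, "ax": 0, "ay": 0, "az": 0}, {"x": 0, "y": 0, "z": 0, "ax": 0, "ay": 0, "az": 0}]}}

```text
t: 28.5
tool_pos: [0.5295, 0.1301, 0.1927]
ee_rot: [0.705, -0.705, 0.057, -0.057]
force: [1.0, 1.1, 0.1]
width: 0.342
```

```bash
python3 - <<'E'
from h import *
s,im=snap("wrist","pics/w15.png"); print(s["tool_pos"],s["t"],s["width"],s["force"])
crop(im,180,60,380,310,2.4,"pics/c21.png")
E
```

```text
[0.52946688 0.13011748 0.19266368] 28.5 0.3419033460279035 [1.04128512 1.10918687 0.11213666]
```

View pics/c21.png

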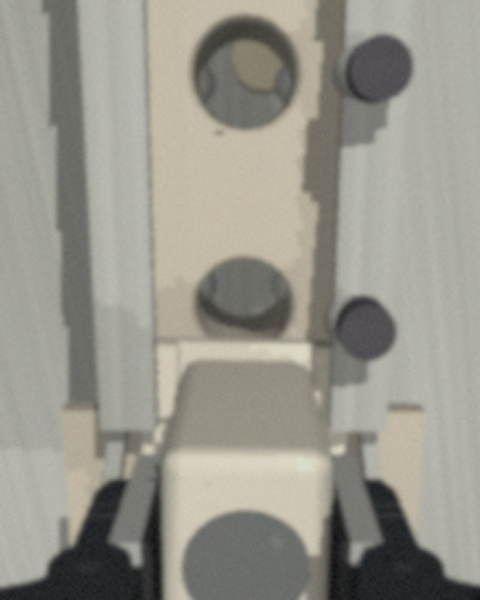

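>>> {"name": "send_rows", "arguments": {"deltas": [{"x": -0.3, "y": 0, "z": 7, "ax": 0, "ay": 0, "az": 0}, {"x": 0, "y": 0, "z": 7, "ax": 0, "ay": 0, "az": 0}, {"x": 0, "y": 0, "z": 7, "ax": 0, "ay": 0, "az": 0}, {"x": 0, "y": 0, "z": 7, "ax": 0, "ay": 0, "az": 0}, {"x": 0, "y": 0, "z": 7, "ax": 0, "ay": 0, "az": 0}, {"x": 0, "y": 0, "z": 7, "ax": 0, "ay": 0, "az": 0}, {"x": 0, "y": 0, "z": 7, "ax": 0, "ay": 0, "az": 0}, {"x": 0, "y": 0, "z": 7, "ax": 0, "ay": 0, "az": 0}, {"x": 0, "y": 0, "z": 7, "ax": 0, "ay": 0, "az": 0}, {"x": 0, "y": 0, "z": 0, "ax": 0, "ay": 0, "az": 0}]}}

```text
t: 29.38
tool_pos: [0.5387, 0.1926, 0.1927]
ee_rot: [-0.704, 0.705, -0.057, 0.056]
force: [-2.8, -3.0, 1.5]
width: 0.339
```

>>> {"name": "send_rows", "arguments": {"deltas": [{"x": 0, "y": 0, "z": 7, "ax": 0, "ay": 0, "az": 0}, {"x": 0, "y": 0, "z": 7, "ax": 0, "ay": 0, "az": 0}, {"x": 0, "y": 0, "z": 7, "ax": 0, "ay": 0, "az": 0}, {"x": 0, "y": 0, "z": 7, "ax": 0, "ay": 0, "az": 0}, {"x": 0, "y": 0, "z": 7, "ax": 0, "ay": 0, "az": 0}, {"x": 0, "y": 0, "z": 7, "ax": 0, "ay": 0, "az": 0}, {"x": 0, "y": 0, "z": 7, "ax": 0, "ay": 0, "az": 0}, {"x": 0, "y": 0, "z": 7, "ax": 0, "ay": 0, "az": 0}, {"x": 0, "y": 0, "z": 7, "ax": 0, "ay": 0, "az": 0}, {"x": 0, "y": 0, "z": 0, "ax": 0, "ay": 0, "az": 0}]}}

```text
t: 30.22
tool_pos: [0.549, 0.2551, 0.1927]
ee_rot: [-0.705, 0.705, -0.057, 0.056]
force: [-2.2, -1.1, 2.4]
width: 0.342
```

```bash
python3 - <<'E'
from h import *
s,im=snap("wrist","pics/w16.png"); print(s["tool_pos"],s["t"],s["width"],s["force"])
crop(im,180,60,380,310,2.4,"pics/c22.png")
plan([.5517,.2644,.1926],np.radians(-9.2))
E
```

```text
[0.54903946 0.25510325 0.19266589] 30.2167 0.3420566801730498 [-2.16299925 -1.09624319  2.39753948]
shift mm (tool) [1.1 0.1 9.7]
opt rotvec [-0.0005  0.     -0.0006] deg 0.0
opt rotvec [-1.0000e-03 -3.1415e+00  8.0000e-04] deg 180.0
```

View pics/c22.png

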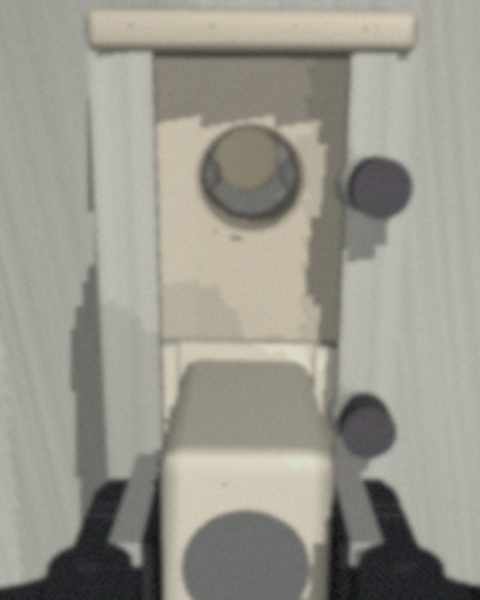

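>>> {"name": "send_rows", "arguments": {"deltas": [{"x": 0.7, "y": 0, "z": 3, "ax": 0, "ay": 0, "az": 0}, {"x": 0, "y": 0, "z": 3, "ax": 0, "ay": 0, "az": 0}, {"x": 0, "y": 0, "z": 3, "ax": 0, "ay": 0, "az": 0}, {"x": 0, "y": 0, "z": 0, "ax": 0, "ay": 0, "az": 0}, {"x": 0, "y": 0, "z": 0, "ax": 0, "ay": 0, "az": 0}, {"x": 0, "y": 0, "z": 0, "ax": 0, "ay": 0, "az": 0}, {"x": 0, "y": 0, "z": 0, "ax": 0, "ay": 0, "az": 0}, {"x": 0, "y": 0, "z": 0, "ax": 0, "ay": 0, "az": 0}, {"x": 0, "y": 0, "z": 0, "ax": 0, "ay": 0, "az": 0}, {"x": 0, "y": 0, "z": 0, "ax": 0, "ay": 0, "az": 0}]}}

```text
t: 31.1
tool_pos: [0.5515, 0.263, 0.1927]
ee_rot: [0.705, -0.705, 0.057, -0.057]
force: [0.0, 0.6, -1.4]
width: 0.34
```

```bash
python3 - <<'E'
from h import *
s,im=snap("wrist","pics/w17.png"); print(s["tool_pos"],s["t"],s["width"],s["force"])
crop(im,180,60,380,310,2.4,"pics/c23.png")
p,M=tcp(); pc=p+M@[0,0,.0007]
print(proj("wrist",[[.56,.3158,.085],[.5517,.2644,.085]],s))
plan([.5517,.2644,.1926],np.radians(-9.2))
E
```

```text
[0.55152014 0.26301057 0.192683  ] 31.1 0.34038937504210975 [ 0.03280634  0.55335336 -1.37517375]
[[282.11021896 149.0246946 ]
 [282.05453704 237.06055338]]
shift mm (tool) [-0.   0.1  1.4]
opt rotvec [-0.0001 -0.0005  0.0003] deg 0.0
opt rotvec [-4.0000e-04  3.1411e+00 -2.0000e-04] deg 180.0
```

View pics/c23.png

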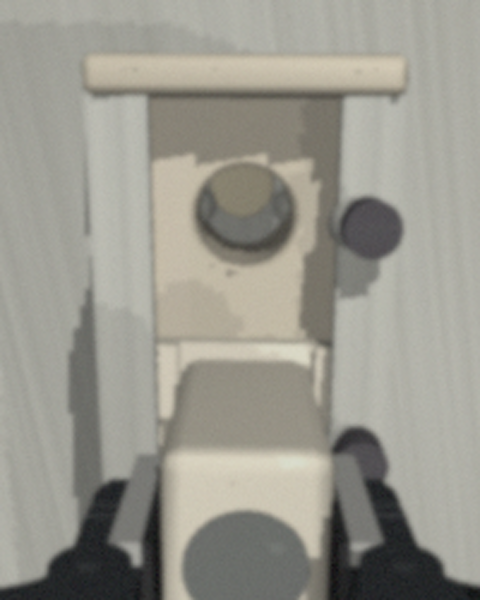

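```bash
python3 - <<'E'
from h import *
s=state(); u=np.array([.1604,.987,0]); p1=np.array([.56,.3158,.085])
for d in(26,27,28,29,30):
    print(d,proj("wrist",[p1-u*d/1000,p1-u*d/1000+[0,0,.007]],s)[:,1])
im=cv2.imread("pics/w17.png")[:,:,::-1]; crop(im,230,180,340,320,5,"pics/c24.png")
E
```

```text
26 [194.66366541 197.73715335]
27 [196.3497545  199.48230339]
28 [198.03066052 201.22188561]
29 [199.70640734 202.95592659]
30 [201.37701867 204.68445277]
```

View pics/c24.png

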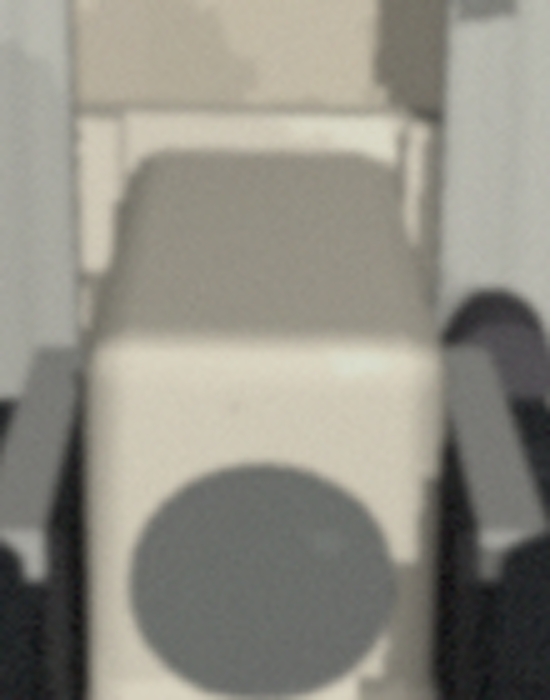

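>>> {"name": "send_rows", "arguments": {"deltas": [{"x": 0, "y": 0, "z": 1, "ax": 0, "ay": 0, "az": 0}, {"x": 0, "y": 0, "z": 0, "ax": 0, "ay": 0, "az": 0}, {"x": 0, "y": 0, "z": 0, "ax": 0, "ay": 0, "az": 0}, {"x": 0, "y": 0, "z": 0, "ax": 0, "ay": 0, "az": 0}, {"x": 0, "y": 0, "z": 0, "ax": 0, "ay": 0, "az": 0}, {"x": 0, "y": 0, "z": 0, "ax": 0, "ay": 0, "az": 0}, {"x": 0, "y": 0, "z": 0, "ax": 0, "ay": 0, "az": 0}, {"x": 0, "y": 0, "z": 0, "ax": 0, "ay": 0, "az": 0}, {"x": 0, "y": 0, "z": 0, "ax": 0, "ay": 0, "az": 0}, {"x": 0, "y": 0, "z": 0, "ax": 0, "ay": 0, "az": 0}]}}

```text
t: 31.98
tool_pos: [0.5515, 0.2639, 0.1927]
ee_rot: [-0.705, 0.705, -0.057, 0.057]
force: [0.3, -2.9, 0.3]
width: 0.34
```

```bash
python3 - <<'E'
from h import *
s=state(); print(s["tool_pos"],s["t"],s["width"],s["force"])
s,im=snap("scene","pics/s4.png"); crop(im,300,120,470,270,4,"pics/c25.png")
E
```

```text
[0.55149289 0.26386651 0.19267721] 31.9833 0.3403682050668413 [ 0.34672298 -2.87484536  0.34755154]
```

View pics/c25.png

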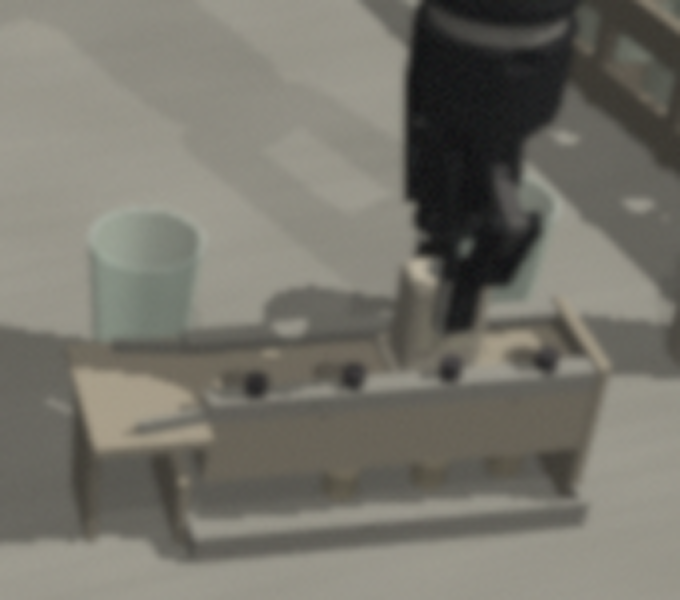

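>>> {"name": "send_rows", "arguments": {"deltas": [{"x": 0, "y": 0, "z": -2, "ax": 0, "ay": 0, "az": 0}, {"x": 0, "y": 0, "z": 0, "ax": 0, "ay": 0, "az": 0}, {"x": 0, "y": 0, "z": 0, "ax": 0, "ay": 0, "az": 0}, {"x": 0, "y": 0, "z": 0, "ax": 0, "ay": 0, "az": 0}, {"x": 0, "y": 0, "z": 0, "ax": 0, "ay": 0, "az": 0}, {"x": 0, "y": 0, "z": 0, "ax": 0, "ay": 0, "az": 0}, {"x": 0, "y": 0, "z": 0, "ax": 0, "ay": 0, "az": 0}, {"x": 0, "y": 0, "z": 0, "ax": 0, "ay": 0, "az": 0}, {"x": 0, "y": 0, "z": 0, "ax": 0, "ay": 0, "az": 0}, {"x": 0, "y": 0, "z": 0, "ax": 0, "ay": 0, "az": 0}]}}

```text
t: 32.87
tool_pos: [0.5513, 0.262, 0.1927]
ee_rot: [0.705, -0.705, 0.057, -0.057]
force: [0.0, 2.3, -0.3]
width: 0.345
```

>>> {"name": "send_rows", "arguments": {"deltas": [{"x": 0, "y": 0, "z": -1, "ax": 0, "ay": 0, "az": 0}, {"x": 0, "y": 0, "z": 0, "ax": 0, "ay": 0, "az": 0}, {"x": 0, "y": 0, "z": 0, "ax": 0, "ay": 0, "az": 0}, {"x": 0, "y": 0, "z": 0, "ax": 0, "ay": 0, "az": 0}, {"x": 0, "y": 0, "z": 0, "ax": 0, "ay": 0, "az": 0}, {"x": 0, "y": 0, "z": 0, "ax": 0, "ay": 0, "az": 0}, {"x": 0, "y": 0, "z": 0, "ax": 0, "ay": 0, "az": 0}, {"x": 0, "y": 0, "z": 0, "ax": 0, "ay": 0, "az": 0}, {"x": 0, "y": 0, "z": 0, "ax": 0, "ay": 0, "az": 0}, {"x": 0, "y": 0, "z": 0, "ax": 0, "ay": 0, "az": 0}]}}

```text
t: 33.7
tool_pos: [0.5511, 0.2611, 0.1927]
ee_rot: [0.705, -0.705, 0.057, -0.057]
force: [-0.7, 3.4, -1.1]
width: 0.338
```

>>> {"name": "send_rows", "arguments": {"deltas": [{"x": 0, "y": 0, "z": 1.8, "ax": 0, "ay": 0, "az": 0}, {"x": 0, "y": 0, "z": 0, "ax": 0, "ay": 0, "az": 0}, {"x": 0, "y": 0, "z": 0, "ax": 0, "ay": 0, "az": 0}, {"x": 0, "y": 0, "z": 0, "ax": 0, "ay": 0, "az": 0}, {"x": 0, "y": 0, "z": 0, "ax": 0, "ay": 0, "az": 0}, {"x": 0, "y": 0, "z": 0, "ax": 0, "ay": 0, "az": 0}, {"x": 0, "y": 0, "z": 0, "ax": 0, "ay": 0, "az": 0}, {"x": 0, "y": 0, "z": 0, "ax": 0, "ay": 0, "az": 0}, {"x": 0, "y": 0, "z": 0, "ax": 0, "ay": 0, "az": 0}, {"x": 0, "y": 0, "z": 0, "ax": 0, "ay": 0, "az": 0}]}}

```text
t: 34.53
tool_pos: [0.5513, 0.2627, 0.1927]
ee_rot: [-0.705, 0.705, -0.057, 0.057]
force: [-1.0, -1.9, 1.7]
width: 0.343
```

>>> {"name": "send_rows", "arguments": {"deltas": [{"x": 0, "y": 0, "z": 0, "ax": 0, "ay": 0, "az": 0}, {"x": 0, "y": 0, "z": 0, "ax": 0, "ay": 0, "az": 0}, {"x": 0, "y": 0, "z": 0, "ax": 0, "ay": 0, "az": 0}, {"x": 0, "y": 0, "z": 0, "ax": 0, "ay": 0, "az": 0}, {"x": 0, "y": 0, "z": 0, "ax": 0, "ay": 0, "az": 0}, {"x": 0, "y": 0, "z": 0, "ax": 0, "ay": 0, "az": 0}, {"x": 0, "y": 0, "z": 0, "ax": 0, "ay": 0, "az": 0}, {"x": 0, "y": 0, "z": 0, "ax": 0, "ay": 0, "az": 0}, {"x": 0, "y": 0, "z": 0, "ax": 0, "ay": 0, "az": 0}, {"x": 0, "y": 0, "z": 0, "ax": 0, "ay": 0, "az": 0}], "hand": 0}}

```text
t: 35.37
tool_pos: [0.5514, 0.2628, 0.1927]
ee_rot: [-0.705, 0.705, -0.057, 0.057]
force: [-0.1, 0.7, -0.0]
width: 1.0
```

>>> {"name": "send_rows", "arguments": {"deltas": [{"x": 0, "y": -10, "z": 0, "ax": 0, "ay": 0, "az": 0}, {"x": 0, "y": -12, "z": 0, "ax": 0, "ay": 0, "az": 0}, {"x": 0, "y": -12, "z": 0, "ax": 0, "ay": 0, "az": 0}, {"x": 0, "y": -12, "z": 0, "ax": 0, "ay": 0, "az": 0}, {"x": 0, "y": -12, "z": 0, "ax": 0, "ay": 0, "az": 0}, {"x": 0, "y": -12, "z": 0, "ax": 0, "ay": 0, "az": 0}, {"x": 0, "y": -12, "z": 0, "ax": 0, "ay": 0, "az": 0}, {"x": 0, "y": -13, "z": 0, "ax": 0, "ay": 0, "az": 0}, {"x": 0, "y": 0, "z": 0, "ax": 0, "ay": 0, "az": 0}, {"x": 0, "y": 0, "z": 0, "ax": 0, "ay": 0, "az": 0}]}}

```text
t: 36.2
tool_pos: [0.5516, 0.2629, 0.2888]
ee_rot: [0.705, -0.704, 0.056, -0.058]
force: [0.3, -0.3, 0.1]
width: 1.0
```

```bash
python3 - <<'E'
from h import *
s,im=snap("wrist","pics/w18.png"); print(s["tool_pos"],s["t"],s["width"],s["force"])
s2,im2=snap("top","pics/t2.png"); 
print(proj("wrist",[[.5517,.2644,.147],[.56,.3158,.085]],s))
u=np.array([.1604,.987,0])
E
```

```text
[0.55155553 0.26286384 0.2887566 ] 36.2 0.9996042858335261 [ 0.32504571 -0.34322086  0.14884705]
[[281.66444927 219.03114971]
 [281.65287916 136.99138981]]
```

View pics/w18.png

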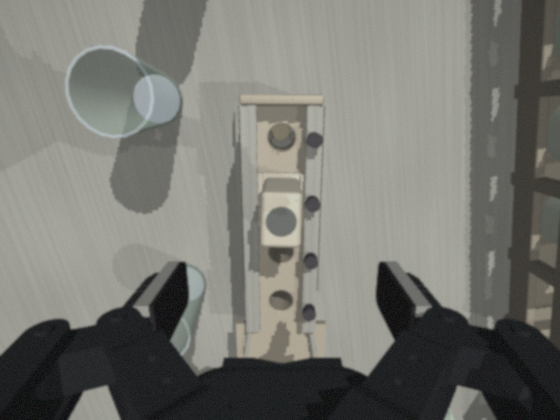

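View pics/t2.png

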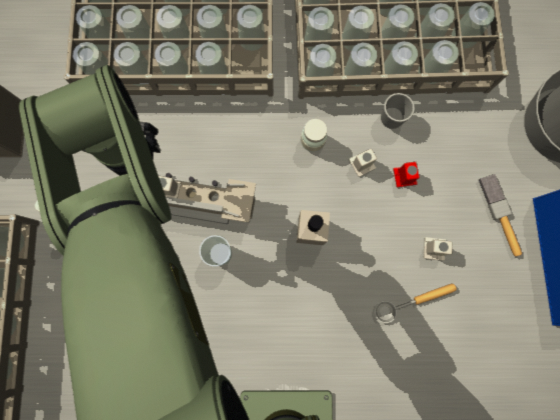

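```bash
python3 - <<'E'
from h import *
off=np.array([.0015,.0035,0])
im=cv2.imread("pics/t2.png")[:,:,::-1]; crop(im,290,90,470,280,3.5,"pics/c26.png")
for n,uv,z in[("red",(412,171),.062),("a",(367,157.25),.062),("c",(443.5,247),.062),("jar",(315,130),.1)]: print(n,(unproj("top",uv,z)+off).round(4))
plan([.58,-.03,.29],np.radians(25))
E
```

```text
red [ 0.597  -0.2932  0.062 ]
a [ 0.6302 -0.1901  0.062 ]
c [ 0.4207 -0.3544  0.062 ]
jar [ 0.6836 -0.0665  0.1   ]
shift mm (tool) [  75.5   -2.7 -284.2]
opt rotvec [ 4.000e-04 -5.973e-01 -1.000e-03] deg 34.2
opt rotvec [1.4000e-03 2.5443e+00 5.0000e-04] deg 145.8
```

View pics/c26.png

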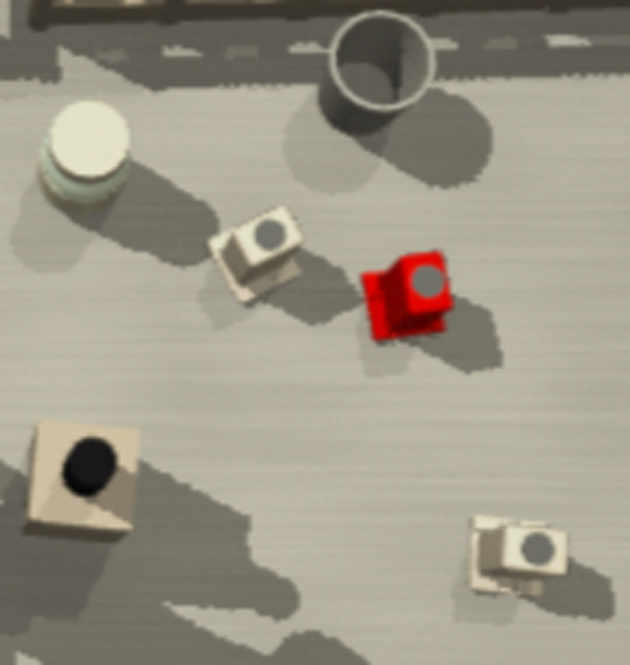

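>>> {"name": "send_rows", "arguments": {"deltas": [{"x": 11, "y": 0, "z": -31, "ax": 0, "ay": 0, "az": 0}, {"x": 11, "y": 0, "z": -31, "ax": 0, "ay": 0, "az": 0}, {"x": 11, "y": 0, "z": -31, "ax": 0, "ay": 0, "az": 0}, {"x": 11, "y": 0, "z": -31, "ax": 0, "ay": 0, "az": 0}, {"x": 11, "y": 0, "z": -31, "ax": 0, "ay": 0, "az": 0}, {"x": 11, "y": 0, "z": -31, "ax": 0, "ay": 0, "az": 0}, {"x": 11, "y": 0, "z": -31, "ax": 0, "ay": 0, "az": 0}, {"x": 11, "y": 0, "z": -31, "ax": 0, "ay": 0, "az": 0}, {"x": 11, "y": 0, "z": -31, "ax": 0, "ay": 0, "az": 0}, {"x": 11, "y": 0, "z": -31, "ax": 0, "ay": 0, "az": 0}]}}

```text
t: 37.13
tool_pos: [0.6099, -0.0625, 0.2866]
ee_rot: [0.705, -0.705, 0.058, -0.056]
force: [1.3, 0.1, -0.7]
width: 0.998
```

>>> {"name": "send_rows", "arguments": {"deltas": [{"x": 10, "y": 0, "z": -31, "ax": 0, "ay": 0, "az": 0}, {"x": 10, "y": 0, "z": -31, "ax": 0, "ay": 0, "az": 0}, {"x": 10, "y": 0, "z": -31, "ax": 0, "ay": 0, "az": 0}, {"x": 10, "y": 0, "z": -31, "ax": 0, "ay": 0, "az": 0}, {"x": 0, "y": 0, "z": 0, "ax": 0, "ay": -0.119, "az": 0}, {"x": 0, "y": 0, "z": 0, "ax": 0, "ay": -0.119, "az": 0}, {"x": 0, "y": 0, "z": 0, "ax": 0, "ay": -0.119, "az": 0}, {"x": 0, "y": 0, "z": 0, "ax": 0, "ay": -0.12, "az": 0}, {"x": 0, "y": 0, "z": 0, "ax": 0, "ay": -0.12, "az": 0}, {"x": 0, "y": 0, "z": 0, "ax": 0, "ay": 0, "az": 0}]}}

```text
t: 37.97
tool_pos: [0.6295, -0.1897, 0.2864]
ee_rot: [0.691, -0.69, -0.153, 0.154]
force: [0.2, -0.2, 0.6]
width: 1.0
```

```bash
python3 - <<'E'
from h import *
s,im=snap("wrist","pics/w19.png"); print(s["tool_pos"],s["t"],s["width"],s["force"])
p,M=tcp(); print(proj("wrist",[[*p[:2],.062]],s)); print(M.round(3))
crop(im,180,120,400,340,3,"pics/c27.png")
E
```

```text
[ 0.6295047  -0.18965271  0.28642456] 37.9667 1.0001793907247523 [ 0.1876689  -0.19536605  0.55872675]
[[282.50059077 193.40306873]]
[[ 0.907 -0.002 -0.42 ]
 [ 0.42   0.     0.908]
 [-0.001 -1.     0.001]]
```

View pics/c27.png

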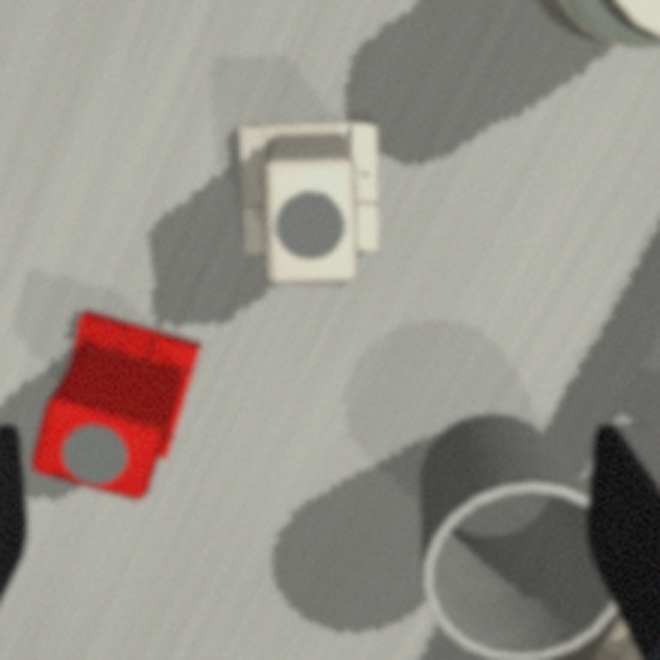

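```bash
python3 - <<'E'
from h import *
s=state(); p,M=tcp()
for z in(.06,.08,.1,.12):
    a=unproj("top",(290+382/3.5,90+62/3.5),z)+[.0015,.0035,0]; b=unproj("wrist",(180+525/3,120+572/3),z,s)
    print(z,a.round(4),b.round(4), (M.T@(b-p)*1000).round(0))
E
```

```text
0.06 [ 0.7527 -0.2718  0.06  ] [ 0.7548 -0.2745  0.06  ] [  78.  226. -130.]
0.08 [ 0.7446 -0.2659  0.08  ] [ 0.7444 -0.2643  0.08  ] [  73.  206. -116.]
0.1 [ 0.7364 -0.2601  0.1   ] [ 0.7339 -0.2542  0.1   ] [  68.  186. -103.]
0.12 [ 0.7283 -0.2543  0.12  ] [ 0.7234 -0.2441  0.12  ] [ 63. 166. -89.]
```

>>> {"name": "send_rows", "arguments": {"deltas": [{"x": 0.5, "y": 20, "z": -1, "ax": 0, "ay": -0.025, "az": 0}, {"x": 0, "y": 22, "z": 0, "ax": 0, "ay": 0, "az": 0}, {"x": 0, "y": 22, "z": 0, "ax": 0, "ay": 0, "az": 0}, {"x": 0, "y": 22, "z": 0, "ax": 0, "ay": 0, "az": 0}, {"x": 0, "y": 22, "z": 0, "ax": 0, "ay": 0, "az": 0}, {"x": 0, "y": 22, "z": 0, "ax": 0, "ay": 0, "az": 0}, {"x": 0, "y": 20, "z": 0, "ax": 0, "ay": 0, "az": 0}, {"x": 0, "y": 17, "z": 0, "ax": 0, "ay": 0, "az": 0}, {"x": 0, "y": 12, "z": 0, "ax": 0, "ay": 0, "az": 0}, {"x": 0, "y": 0, "z": 0, "ax": 0, "ay": 0, "az": 0}]}}

```text
t: 38.85
tool_pos: [0.6291, -0.1898, 0.1054]
ee_rot: [0.69, -0.687, -0.159, 0.163]
force: [-0.7, -0.1, -0.0]
width: 1.001
```

>>> {"name": "send_rows", "arguments": {"deltas": [{"x": 0, "y": 0, "z": 0, "ax": 0, "ay": 0, "az": 0}, {"x": 0, "y": 0, "z": 0, "ax": 0, "ay": 0, "az": 0}, {"x": 0, "y": 0, "z": 0, "ax": 0, "ay": 0, "az": 0}, {"x": 0, "y": 0, "z": 0, "ax": 0, "ay": 0, "az": 0}, {"x": 0, "y": 0, "z": 0, "ax": 0, "ay": 0, "az": 0}, {"x": 0, "y": 0, "z": 0, "ax": 0, "ay": 0, "az": 0}, {"x": 0, "y": 0, "z": 0, "ax": 0, "ay": 0, "az": 0}, {"x": 0, "y": 0, "z": 0, "ax": 0, "ay": 0, "az": 0}, {"x": 0, "y": 0, "z": 0, "ax": 0, "ay": 0, "az": 0}, {"x": 0, "y": 0, "z": 0, "ax": 0, "ay": 0, "az": 0}], "hand": 1, "grip_force": 60}}

```text
t: 39.68
tool_pos: [0.6312, -0.1906, 0.11]
ee_rot: [-0.688, 0.689, 0.162, -0.161]
force: [-0.9, -0.1, 6.5]
width: 0.338
```

```bash
python3 - <<'E'
from h import *
s,im=snap("wrist","pics/w20.png"); print(s["tool_pos"],s["t"],s["width"],s["force"])
p,M=tcp(); print(proj("wrist",[[*p[:2],.062]],s))
crop(im,180,150,400,360,3,"pics/c28.png")
E
```

```text
[ 0.63121091 -0.19062997  0.11003014] 39.6833 0.33825418277819574 [-0.89309402 -0.11152104  6.52069815]
[[281.56368946 292.82675557]]
```

View pics/c28.png

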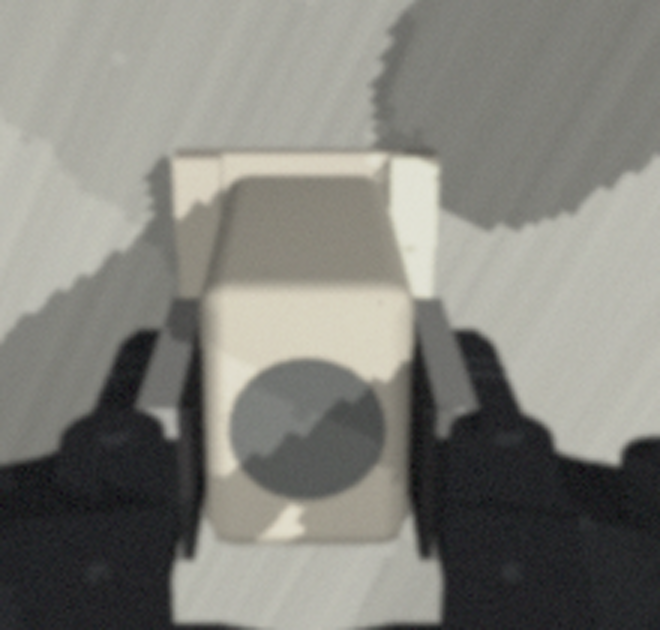

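>>> {"name": "send_rows", "arguments": {"deltas": [{"x": 0, "y": -10, "z": 0, "ax": 0, "ay": 0, "az": 0}, {"x": 0, "y": -24, "z": 0, "ax": 0, "ay": 0, "az": 0}, {"x": 0, "y": -24, "z": 0, "ax": 0, "ay": 0, "az": 0}, {"x": 0, "y": -24, "z": 0, "ax": 0, "ay": 0, "az": 0}, {"x": 0, "y": -24, "z": 0, "ax": 0, "ay": 0.1, "az": 0}, {"x": 0, "y": -24, "z": 0, "ax": 0, "ay": 0.1, "az": 0}, {"x": 0, "y": -24, "z": 0, "ax": 0, "ay": 0.1, "az": 0}, {"x": 0, "y": -16, "z": 0, "ax": 0, "ay": 0.1, "az": 0}, {"x": 0, "y": -10, "z": 0, "ax": 0, "ay": 0.1, "az": 0}, {"x": 0, "y": 0, "z": 0, "ax": 0, "ay": 0.121, "az": 0}]}}

```text
t: 40.57
tool_pos: [0.6313, -0.1905, 0.2919]
ee_rot: [-0.704, 0.705, -0.057, 0.06]
force: [-0.4, -0.4, -1.7]
width: 0.341
```

```bash
python3 - <<'E'
from h import *
s=state(); print(s["tool_pos"],s["t"],s["width"],s["force"])
plan([.5250,.1000,.285],np.radians(-9.2))
E
```

```text
[ 0.63131004 -0.19046711  0.29193281] 40.5667 0.34068454869885706 [-0.42319921 -0.43860061 -1.65725155]
shift mm (tool) [-152.7    6.   269. ]
opt rotvec [ 0.0007 -0.0047  0.0048] deg 0.4
opt rotvec [-7.6000e-03  3.1369e+00  1.1000e-03] deg 179.7
```

>>> {"name": "send_rows", "arguments": {"deltas": [{"x": -8, "y": 0, "z": 14, "ax": 0, "ay": 0, "az": 0}, {"x": -17, "y": 0, "z": 30, "ax": 0, "ay": 0, "az": 0}, {"x": -17, "y": 0, "z": 30, "ax": 0, "ay": 0, "az": 0}, {"x": -17, "y": 0, "z": 30, "ax": 0, "ay": 0, "az": 0}, {"x": -17, "y": 0, "z": 30, "ax": 0, "ay": 0, "az": 0}, {"x": -17, "y": 0, "z": 30, "ax": 0, "ay": 0, "az": 0}, {"x": -17, "y": 0, "z": 30, "ax": 0, "ay": 0, "az": 0}, {"x": -17, "y": 0, "z": 30, "ax": 0, "ay": 0, "az": 0}, {"x": -17, "y": 0, "z": 30, "ax": 0, "ay": 0, "az": 0}, {"x": -8.5, "y": 0, "z": 15, "ax": 0, "ay": -0.0047, "az": 0}]}}

```text
t: 41.4
tool_pos: [0.521, 0.1024, 0.2888]
ee_rot: [0.705, -0.705, 0.055, -0.054]
force: [-0.0, -0.3, -1.3]
width: 0.339
```

>>> {"name": "send_rows", "arguments": {"deltas": [{"x": 0, "y": 10, "z": 0, "ax": 0, "ay": 0, "az": 0}, {"x": 0, "y": 14, "z": 0, "ax": 0, "ay": 0, "az": 0}, {"x": 0, "y": 14, "z": 0, "ax": 0, "ay": 0, "az": 0}, {"x": 0, "y": 14, "z": 0, "ax": 0, "ay": 0, "az": 0}, {"x": 0, "y": 14, "z": 0, "ax": 0, "ay": 0, "az": 0}, {"x": 0, "y": 10, "z": 0, "ax": 0, "ay": 0, "az": 0}, {"x": 0, "y": 2, "z": 0, "ax": 0, "ay": 0, "az": 0}, {"x": 0, "y": 0, "z": 0, "ax": 0, "ay": 0, "az": 0}, {"x": 0, "y": 0, "z": 0, "ax": 0, "ay": 0, "az": 0}, {"x": 0, "y": 0, "z": 0, "ax": 0, "ay": 0, "az": 0}]}}

```text
t: 42.23
tool_pos: [0.5236, 0.0994, 0.2115]
ee_rot: [0.705, -0.705, 0.054, -0.056]
force: [-0.1, -0.3, -1.6]
width: 0.339
```

```bash
python3 - <<'E'
from h import *
s,im=snap("wrist","pics/w21.png"); print(s["tool_pos"],s["t"],s["width"],s["force"])
crop(im,180,60,380,310,2.4,"pics/c29.png")
plan([.5250,.1000,.195],np.radians(-9.2))
E
```

```text
[0.52358019 0.09940225 0.21149962] 42.2333 0.3394332624081748 [-0.1368509  -0.34491011 -1.55831128]
shift mm (tool) [ 1.3 16.6  0.8]
opt rotvec [-0.0004  0.0052  0.0018] deg 0.3
opt rotvec [ 2.8000e-03 -3.1364e+00  7.0000e-04] deg 179.7
```

View pics/c29.png

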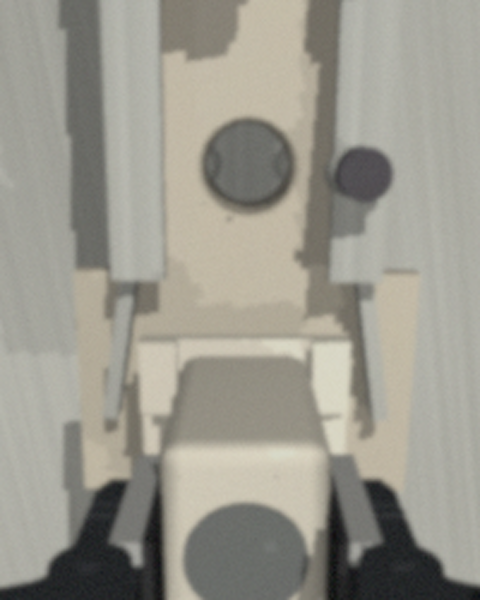

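>>> {"name": "send_rows", "arguments": {"deltas": [{"x": 1.2, "y": 4, "z": 0, "ax": 0, "ay": 0.005, "az": 0}, {"x": 0, "y": 4, "z": 0, "ax": 0, "ay": 0, "az": 0}, {"x": 0, "y": 4, "z": 0, "ax": 0, "ay": 0, "az": 0}, {"x": 0, "y": 2, "z": 0, "ax": 0, "ay": 0, "az": 0}, {"x": 0, "y": 1.5, "z": 0, "ax": 0, "ay": 0, "az": 0}, {"x": 0, "y": 0.5, "z": 0, "ax": 0, "ay": 0, "az": 0}, {"x": 0, "y": 0, "z": 0, "ax": 0, "ay": 0, "az": 0}, {"x": 0, "y": 0, "z": 0, "ax": 0, "ay": 0, "az": 0}, {"x": 0, "y": 0, "z": 0, "ax": 0, "ay": 0, "az": 0}, {"x": 0, "y": 0, "z": 0, "ax": 0, "ay": 0, "az": 0}]}}

```text
t: 43.12
tool_pos: [0.5239, 0.0993, 0.195]
ee_rot: [-0.705, 0.705, -0.057, 0.056]
force: [-3.7, 0.1, 5.8]
width: 0.334
```

```bash
python3 - <<'E'
from h import *
s,im=snap("wrist","pics/w22.png"); print(s["tool_pos"],s["t"],s["width"],s["force"])
crop(im,180,60,380,310,2.4,"pics/c30.png")
plan([.5434,.2131,.195],np.radians(-9.2))
E
```

```text
[0.52387616 0.09929484 0.1950289 ] 43.1167 0.3342641660474102 [-3.69902599  0.05185942  5.79564246]
shift mm (tool) [  1.1  -0.  115.5]
opt rotvec [ 0.0002  0.0003 -0.0006] deg 0.0
opt rotvec [-9.0000e-04 -3.1413e+00 -3.0000e-04] deg 180.0
```

View pics/c30.png

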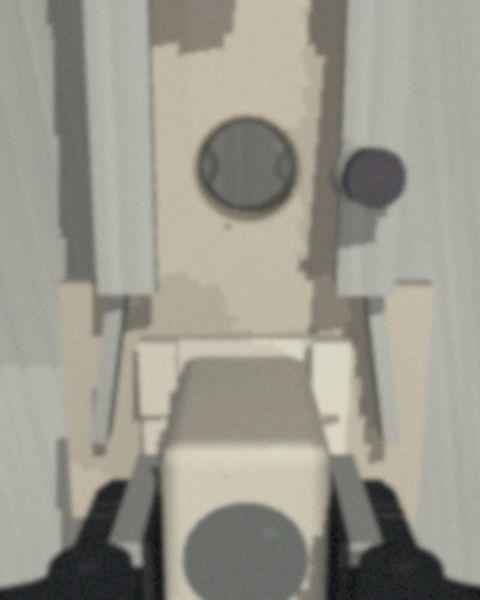

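>>> {"name": "send_rows", "arguments": {"deltas": [{"x": 0.5, "y": -0.6, "z": 0, "ax": 0, "ay": 0, "az": 0}, {"x": 0, "y": 0, "z": 5, "ax": 0, "ay": 0, "az": 0}, {"x": 0, "y": 0, "z": 5, "ax": 0, "ay": 0, "az": 0}, {"x": 0, "y": 0, "z": 5, "ax": 0, "ay": 0, "az": 0}, {"x": 0, "y": 0, "z": 5, "ax": 0, "ay": 0, "az": 0}, {"x": 0, "y": 0, "z": 5, "ax": 0, "ay": 0, "az": 0}, {"x": 0, "y": 0, "z": 5, "ax": 0, "ay": 0, "az": 0}, {"x": 0, "y": 0, "z": 5, "ax": 0, "ay": 0, "az": 0}, {"x": 0, "y": 0, "z": 5, "ax": 0, "ay": 0, "az": 0}, {"x": 0, "y": 0, "z": 0, "ax": 0, "ay": 0, "az": 0}]}}

```text
t: 44.0
tool_pos: [0.5309, 0.1393, 0.1951]
ee_rot: [-0.705, 0.705, -0.057, 0.056]
force: [-0.3, -1.2, -0.9]
width: 0.337
```

>>> {"name": "send_rows", "arguments": {"deltas": [{"x": 0.3, "y": 0, "z": 7, "ax": 0, "ay": 0, "az": 0}, {"x": 0, "y": 0, "z": 7, "ax": 0, "ay": 0, "az": 0}, {"x": 0, "y": 0, "z": 7, "ax": 0, "ay": 0, "az": 0}, {"x": 0, "y": 0, "z": 7, "ax": 0, "ay": 0, "az": 0}, {"x": 0, "y": 0, "z": 7, "ax": 0, "ay": 0, "az": 0}, {"x": 0, "y": 0, "z": 7, "ax": 0, "ay": 0, "az": 0}, {"x": 0, "y": 0, "z": 7, "ax": 0, "ay": 0, "az": 0}, {"x": 0, "y": 0, "z": 7, "ax": 0, "ay": 0, "az": 0}, {"x": 0, "y": 0, "z": 7, "ax": 0, "ay": 0, "az": 0}, {"x": 0, "y": 0, "z": 0, "ax": 0, "ay": 0, "az": 0}]}}

```text
t: 44.83
tool_pos: [0.5417, 0.2029, 0.1952]
ee_rot: [0.706, -0.704, 0.056, -0.057]
force: [-0.4, 2.3, -3.9]
width: 0.338
```

```bash
python3 - <<'E'
from h import *
s,im=snap("wrist","pics/w23.png"); print(s["tool_pos"],s["t"],s["width"],s["force"])
crop(im,180,60,380,310,2.4,"pics/c31.png")
plan([.5434,.2131,.195],np.radians(-9.2))
E
```

```text
[0.5417436  0.20285466 0.19516037] 44.8333 0.33780023779532475 [-0.37096699  2.28443108 -3.88301233]
shift mm (tool) [-0.   0.2 10.7]
opt rotvec [-0.0024  0.0008  0.0004] deg 0.1
opt rotvec [ 6.0000e-04 -3.1408e+00  3.7000e-03] deg 180.0
```

View pics/c31.png

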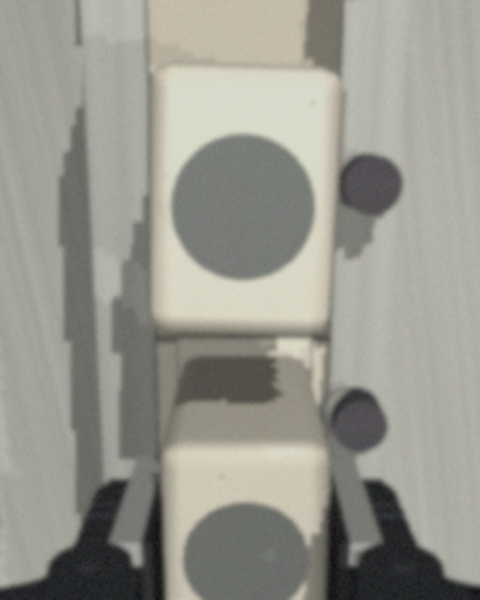

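>>> {"name": "send_rows", "arguments": {"deltas": [{"x": 0, "y": 0, "z": 3, "ax": 0, "ay": 0, "az": 0}, {"x": 0, "y": 0, "z": 3, "ax": 0, "ay": 0, "az": 0}, {"x": 0, "y": 0, "z": 2.5, "ax": 0, "ay": 0, "az": 0}, {"x": 0, "y": 0, "z": 0, "ax": 0, "ay": 0, "az": 0}, {"x": 0, "y": 0, "z": 0, "ax": 0, "ay": 0, "az": 0}, {"x": 0, "y": 0, "z": 0, "ax": 0, "ay": 0, "az": 0}, {"x": 0, "y": 0, "z": 0, "ax": 0, "ay": 0, "az": 0}, {"x": 0, "y": 0, "z": 0, "ax": 0, "ay": 0, "az": 0}, {"x": 0, "y": 0, "z": 0, "ax": 0, "ay": 0, "az": 0}, {"x": 0, "y": 0, "z": 0, "ax": 0, "ay": 0, "az": 0}]}}

```text
t: 45.72
tool_pos: [0.5428, 0.2093, 0.1953]
ee_rot: [0.705, -0.705, 0.057, -0.057]
force: [-0.2, 2.2, -3.6]
width: 0.338
```

>>> {"name": "send_rows", "arguments": {"deltas": [{"x": 0, "y": 0, "z": 1, "ax": 0, "ay": 0, "az": 0}, {"x": 0, "y": 0, "z": 0, "ax": 0, "ay": 0, "az": 0}, {"x": 0, "y": 0, "z": 0, "ax": 0, "ay": 0, "az": 0}, {"x": 0, "y": 0, "z": 0, "ax": 0, "ay": 0, "az": 0}, {"x": 0, "y": 0, "z": 0, "ax": 0, "ay": 0, "az": 0}, {"x": 0, "y": 0, "z": 0, "ax": 0, "ay": 0, "az": 0}, {"x": 0, "y": 0, "z": 0, "ax": 0, "ay": 0, "az": 0}, {"x": 0, "y": 0, "z": 0, "ax": 0, "ay": 0, "az": 0}, {"x": 0, "y": 0, "z": 0, "ax": 0, "ay": 0, "az": 0}, {"x": 0, "y": 0, "z": 0, "ax": 0, "ay": 0, "az": 0}]}}

```text
t: 46.55
tool_pos: [0.543, 0.2102, 0.1953]
ee_rot: [-0.705, 0.705, -0.057, 0.057]
force: [0.2, 0.1, -1.5]
width: 0.34
```

```bash
python3 - <<'E'
from h import *
s,im=snap("wrist","pics/w24.png"); print(s["tool_pos"],s["t"],s["width"],s["force"])
crop(im,230,60,340,310,2.4,"pics/c32.png")
plan([.5434,.2131,.195],np.radians(-9.2))
E
```

```text
[0.54299522 0.21017719 0.19529532] 46.55 0.3399867447900621 [ 0.15033623  0.11866404 -1.5019723 ]
shift mm (tool) [-0.   0.3  2.9]
opt rotvec [0.0001 0.0003 0.0001] deg 0.0
opt rotvec [ 2.0000e-04 -3.1413e+00 -2.0000e-04] deg 180.0
```

View pics/c32.png

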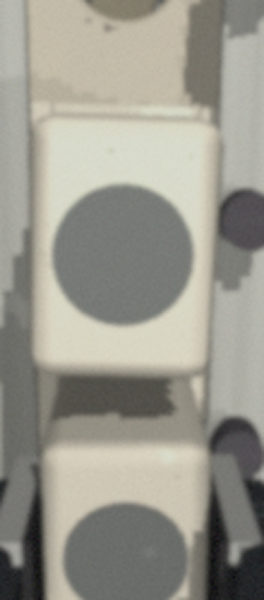

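>>> {"name": "send_rows", "arguments": {"deltas": [{"x": 0, "y": 0, "z": 1, "ax": 0, "ay": 0, "az": 0}, {"x": 0, "y": 0, "z": 0, "ax": 0, "ay": 0, "az": 0}, {"x": 0, "y": 0, "z": 0, "ax": 0, "ay": 0, "az": 0}, {"x": 0, "y": 0, "z": 0, "ax": 0, "ay": 0, "az": 0}, {"x": 0, "y": 0, "z": 0, "ax": 0, "ay": 0, "az": 0}, {"x": 0, "y": 0, "z": 0, "ax": 0, "ay": 0, "az": 0}, {"x": 0, "y": 0, "z": 0, "ax": 0, "ay": 0, "az": 0}, {"x": 0, "y": 0, "z": 0, "ax": 0, "ay": 0, "az": 0}, {"x": 0, "y": 0, "z": 0, "ax": 0, "ay": 0, "az": 0}, {"x": 0, "y": 0, "z": 0, "ax": 0, "ay": 0, "az": 0}]}}

```text
t: 47.43
tool_pos: [0.5431, 0.2112, 0.1953]
ee_rot: [-0.705, 0.705, -0.057, 0.057]
force: [0.1, 0.2, -2.3]
width: 0.337
```

>>> {"name": "send_rows", "arguments": {"deltas": [{"x": 0, "y": 0, "z": 1, "ax": 0, "ay": 0, "az": 0}, {"x": 0, "y": 0, "z": 0, "ax": 0, "ay": 0, "az": 0}, {"x": 0, "y": 0, "z": 0, "ax": 0, "ay": 0, "az": 0}, {"x": 0, "y": 0, "z": 0, "ax": 0, "ay": 0, "az": 0}, {"x": 0, "y": 0, "z": 0, "ax": 0, "ay": 0, "az": 0}, {"x": 0, "y": 0, "z": 0, "ax": 0, "ay": 0, "az": 0}, {"x": 0, "y": 0, "z": 0, "ax": 0, "ay": 0, "az": 0}, {"x": 0, "y": 0, "z": 0, "ax": 0, "ay": 0, "az": 0}, {"x": 0, "y": 0, "z": 0, "ax": 0, "ay": 0, "az": 0}, {"x": 0, "y": 0, "z": 0, "ax": 0, "ay": 0, "az": 0}]}}

```text
t: 48.27
tool_pos: [0.5433, 0.2122, 0.1953]
ee_rot: [-0.705, 0.705, -0.057, 0.057]
force: [-0.7, -0.3, -1.7]
width: 0.335
```

```bash
python3 - <<'E'
from h import *
s,im=snap("wrist","pics/w25.png"); print(s["tool_pos"],s["t"],s["width"],s["force"])
crop(im,230,60,340,310,2.4,"pics/c33.png")
p,M=tcp()
# dot candidates
print(proj("wrist",[[.5517,.2644,.147],[.5434,.2131,.147]],s), proj("wrist",[p+M@[0,.048,0]],s))
E
```

```text
[0.54329451 0.21219568 0.19529121] 48.2667 0.3352734749393384 [-0.66751962 -0.29462393 -1.70635644]
[[282.30914522 167.41367981]
 [282.09345794 290.53689401]] [[282.12974461 292.77675667]]
```

View pics/c33.png

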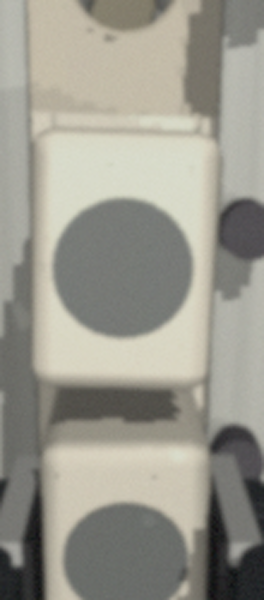

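```bash
python3 - <<'E'
from h import *
ims=[camera("scene").astype(float) for _ in range(4)]; b=np.mean(ims,0); cv2.imwrite("pics/s5.png",b[:,:,::-1])
a=cv2.imread("pics/scene0.png")[:,:,::-1].astype(float)
x=np.hstack([cv2.resize(i[200:230,350:450].clip(0,255).astype(np.uint8),None,fx=4,fy=8,interpolation=cv2.INTER_CUBIC) for i in(a,b)])
cv2.imwrite("pics/c34.png",x[:,:,::-1])
E
```

```text
[ WARN:0@6.411] global loadsave.cpp:1063 imwrite_ Unsupported depth image for selected encoder is fallbacked to CV_8U.
```

View pics/c34.png

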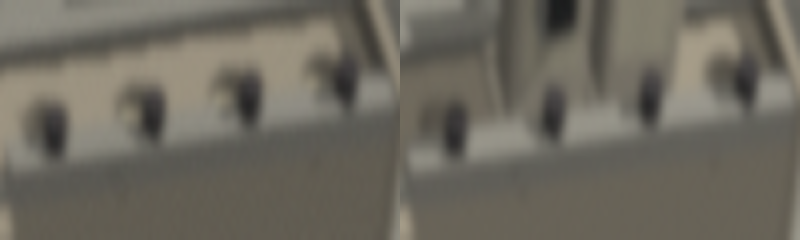

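```bash
python3 - <<'E'
from h import *
a=cv2.imread("pics/scene0.png").astype(float).mean(2); b=cv2.imread("pics/s5.png").astype(float).mean(2)
for i,x in enumerate((363,387,411,436)):
    for nm,im in(("0",a),("now",b)):
        seg=im[200:226]; blk=[]
        c=seg[:,x-3:x+5]; d=np.clip(95-c,0,None)
        r=np.arange(200,226)
        print(4-i,nm,"centroid y %.2f x %.2f mass %.0f"%((d.sum(1)*r).sum()/d.sum(),(d.sum(0)*np.arange(x-3,x+5)).sum()/d.sum(),d.sum()), c.min(1).round(0).astype(int).tolist())
E
```

```text
4 0 centroid y 216.42 x 362.95 mass 1480 [116, 130, 134, 128, 109, 91, 81, 88, 111, 134, 141, 134, 114, 87, 66, 56, 48, 42, 50, 73, 93, 90, 87, 86, 87, 88]
4 now centroid y 213.72 x 363.08 mass 1529 [97, 97, 98, 95, 87, 81, 80, 88, 98, 102, 102, 98, 86, 67, 57, 56, 50, 45, 54, 79, 99, 98, 93, 93, 94, 95]
3 0 centroid y 215.04 x 387.39 mass 1467 [133, 129, 111, 90, 82, 88, 111, 133, 139, 134, 115, 87, 65, 54, 46, 43, 53, 75, 92, 90, 87, 86, 88, 88, 89, 90]
3 now centroid y 206.15 x 387.97 mass 2539 [29, 30, 32, 43, 66, 85, 94, 98, 102, 106, 97, 80, 69, 60, 49, 46, 58, 81, 99, 97, 93, 93, 93, 96, 96, 97]
2 0 centroid y 213.20 x 411.41 mass 1684 [108, 89, 81, 88, 111, 133, 140, 132, 112, 83, 63, 52, 43, 40, 51, 72, 88, 90, 86, 87, 87, 89, 90, 90, 90, 90]
2 now centroid y 212.14 x 411.82 mass 931 [121, 121, 121, 121, 121, 120, 118, 110, 95, 79, 68, 58, 47, 44, 56, 78, 95, 97, 93, 93, 94, 96, 96, 96, 97, 96]
1 0 centroid y 209.64 x 436.58 mass 2245 [64, 61, 61, 65, 71, 78, 83, 71, 63, 51, 43, 45, 60, 80, 88, 89, 87, 87, 88, 89, 89, 89, 89, 90, 89, 89]
1 now centroid y 207.32 x 436.53 mass 1378 [68, 66, 65, 70, 76, 83, 89, 77, 68, 54, 44, 47, 64, 86, 94, 95, 94, 94, 95, 96, 96, 96, 97, 97, 97, 97]
```

>>> {"name": "send_rows", "arguments": {"deltas": [{"x": 0, "y": 0, "z": 0, "ax": 0, "ay": 0, "az": 0}, {"x": 0, "y": 0, "z": 0, "ax": 0, "ay": 0, "az": 0}, {"x": 0, "y": 0, "z": 0, "ax": 0, "ay": 0, "az": 0}, {"x": 0, "y": 0, "z": 0, "ax": 0, "ay": 0, "az": 0}, {"x": 0, "y": 0, "z": 0, "ax": 0, "ay": 0, "az": 0}, {"x": 0, "y": 0, "z": 0, "ax": 0, "ay": 0, "az": 0}, {"x": 0, "y": 0, "z": 0, "ax": 0, "ay": 0, "az": 0}, {"x": 0, "y": 0, "z": 0, "ax": 0, "ay": 0, "az": 0}, {"x": 0, "y": 0, "z": 0, "ax": 0, "ay": 0, "az": 0}, {"x": 0, "y": 0, "z": 0, "ax": 0, "ay": 0, "az": 0}], "hand": 0}}

```text
t: 49.35
tool_pos: [0.5433, 0.2122, 0.1953]
ee_rot: [-0.705, 0.705, -0.057, 0.057]
force: [0.3, 0.5, 0.3]
width: 0.997
```

>>> {"name": "send_rows", "arguments": {"deltas": [{"x": 0, "y": -10, "z": 0, "ax": 0, "ay": 0, "az": 0}, {"x": 0, "y": -12, "z": 0, "ax": 0, "ay": 0, "az": 0}, {"x": 0, "y": -12, "z": 0, "ax": 0, "ay": 0, "az": 0}, {"x": 0, "y": -12, "z": 0, "ax": 0, "ay": 0, "az": 0}, {"x": 0, "y": -12, "z": 0, "ax": 0, "ay": 0, "az": 0}, {"x": 0, "y": -12, "z": 0, "ax": 0, "ay": 0, "az": 0}, {"x": 0, "y": -12, "z": 0, "ax": 0, "ay": 0, "az": 0}, {"x": 0, "y": -13, "z": 0, "ax": 0, "ay": 0, "az": 0}, {"x": 0, "y": 0, "z": 0, "ax": 0, "ay": 0, "az": 0}, {"x": 0, "y": 0, "z": 0, "ax": 0, "ay": 0, "az": 0}]}}

```text
t: 50.18
tool_pos: [0.5435, 0.2123, 0.2913]
ee_rot: [0.705, -0.705, 0.056, -0.057]
force: [0.2, 0.5, -0.7]
width: 1.001
```

```bash
python3 - <<'E'
from h import *
s,im=snap("wrist","pics/w26.png"); print(s["tool_pos"],s["t"],s["width"],s["force"])
crop(im,220,0,350,340,2,"pics/c35.png")
print(proj("wrist",[[.56,.3158,.085],[.5517,.2644,.147],[.5434,.2131,.147],[.5351,.1618,.085]],s))
plan([.4207,-.3544,.29],np.radians(-9.2))
E
```

```text
[0.54347817 0.21229008 0.29131501] 50.1833 1.0005521601910472 [ 0.22320592  0.47896874 -0.7368368 ]
[[281.63565598  71.58317073]
 [281.59237893 144.43119542]
 [281.50565986 218.87126247]
 [281.45023242 250.54532555]]
shift mm (tool) [-3.040e+01  3.000e-01 -5.788e+02]
opt rotvec [-0.      0.0003  0.0001] deg 0.0
opt rotvec [ 2.0000e-04 -3.1413e+00  0.0000e+00] deg 180.0
```

View pics/c35.png

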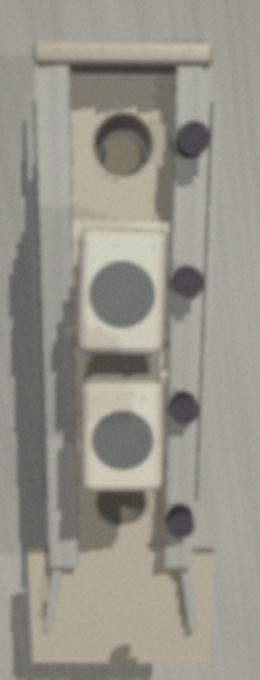

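>>> {"name": "send_rows", "arguments": {"deltas": [{"x": -1.5, "y": 0, "z": -20, "ax": 0, "ay": 0, "az": 0}, {"x": -1.5, "y": 0, "z": -30, "ax": 0, "ay": 0, "az": 0}, {"x": -1.5, "y": 0, "z": -30, "ax": 0, "ay": 0, "az": 0}, {"x": -1.5, "y": 0, "z": -30, "ax": 0, "ay": 0, "az": 0}, {"x": -1.5, "y": 0, "z": -30, "ax": 0, "ay": 0, "az": 0}, {"x": -1.5, "y": 0, "z": -30, "ax": 0, "ay": 0, "az": 0}, {"x": -1.5, "y": 0, "z": -30, "ax": 0, "ay": 0, "az": 0}, {"x": -1.5, "y": 0, "z": -30, "ax": 0, "ay": 0, "az": 0}, {"x": -1.5, "y": 0, "z": -30, "ax": 0, "ay": 0, "az": 0}, {"x": -1.5, "y": 0, "z": -30, "ax": 0, "ay": 0, "az": 0}]}}

```text
t: 51.07
tool_pos: [0.4812, -0.0729, 0.2894]
ee_rot: [0.705, -0.705, 0.057, -0.056]
force: [-0.0, -0.3, 0.7]
width: 0.999
```

>>> {"name": "send_rows", "arguments": {"deltas": [{"x": -1.5, "y": 0, "z": -30, "ax": 0, "ay": 0, "az": 0}, {"x": -1.5, "y": 0, "z": -30, "ax": 0, "ay": 0, "az": 0}, {"x": -1.5, "y": 0, "z": -30, "ax": 0, "ay": 0, "az": 0}, {"x": -1.5, "y": 0, "z": -30, "ax": 0, "ay": 0, "az": 0}, {"x": -1.5, "y": 0, "z": -30, "ax": 0, "ay": 0, "az": 0}, {"x": -1.5, "y": 0, "z": -30, "ax": 0, "ay": 0, "az": 0}, {"x": -1.5, "y": 0, "z": -30, "ax": 0, "ay": 0, "az": 0}, {"x": -1.5, "y": 0, "z": -30, "ax": 0, "ay": 0, "az": 0}, {"x": -1.5, "y": 0, "z": -30, "ax": 0, "ay": -0.05, "az": 0}, {"x": -1.5, "y": 0, "z": -18, "ax": 0, "ay": -0.05, "az": 0}]}}

```text
t: 51.9
tool_pos: [0.4212, -0.3561, 0.2891]
ee_rot: [0.707, -0.707, 0.022, -0.02]
force: [0.4, -1.3, 0.2]
width: 1.0
```

```bash
python3 - <<'E'
from h import *
s,im=snap("wrist","pics/w27.png"); print(s["tool_pos"],s["t"],s["width"],s["force"])
p,M=tcp(); print(proj("wrist",[[*p[:2],.062]],s)); print(M.round(3))
crop(im,180,100,400,320,3,"pics/c36.png")
E
```

```text
[ 0.42116257 -0.3561224   0.28914947] 51.9 0.9998441398849797 [ 0.37953892 -1.34979848  0.22599802]
[[282.53895491 194.4438363 ]]
[[ 0.998 -0.002  0.059]
 [-0.059 -0.002  0.998]
 [-0.002 -1.    -0.002]]
```

View pics/c36.png

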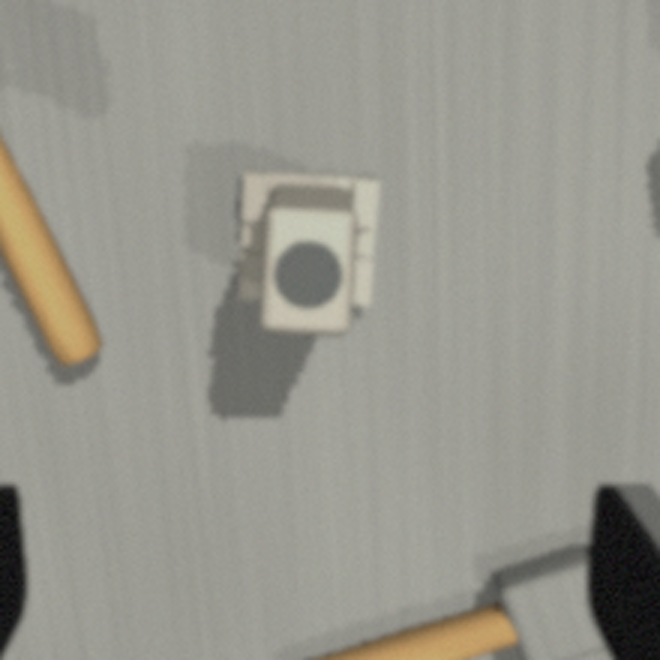

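>>> {"name": "send_rows", "arguments": {"deltas": [{"x": 0, "y": 10, "z": 2, "ax": 0, "ay": 0.02, "az": 0}, {"x": 0, "y": 22, "z": 0, "ax": 0, "ay": 0, "az": 0}, {"x": 0, "y": 22, "z": 0, "ax": 0, "ay": 0, "az": 0}, {"x": 0, "y": 22, "z": 0, "ax": 0, "ay": 0, "az": 0}, {"x": 0, "y": 22, "z": 0, "ax": 0, "ay": 0, "az": 0}, {"x": 0, "y": 22, "z": 0, "ax": 0, "ay": 0, "az": 0}, {"x": 0, "y": 22, "z": 0, "ax": 0, "ay": 0, "az": 0}, {"x": 0, "y": 20, "z": 0, "ax": 0, "ay": 0, "az": 0}, {"x": 0, "y": 17, "z": 0, "ax": 0, "ay": 0, "az": 0}, {"x": 0, "y": 0, "z": 0, "ax": 0, "ay": 0, "az": 0}], "hand": 0.3}}

```text
t: 52.78
tool_pos: [0.4205, -0.3485, 0.1072]
ee_rot: [0.709, -0.704, 0.031, -0.026]
force: [-1.2, 0.3, 0.3]
width: 0.699
```

>>> {"name": "send_rows", "arguments": {"deltas": [{"x": 0, "y": 0, "z": 0, "ax": 0, "ay": 0, "az": 0}, {"x": 0, "y": 0, "z": 0, "ax": 0, "ay": 0, "az": 0}, {"x": 0, "y": 0, "z": 0, "ax": 0, "ay": 0, "az": 0}, {"x": 0, "y": 0, "z": 0, "ax": 0, "ay": 0, "az": 0}, {"x": 0, "y": 0, "z": 0, "ax": 0, "ay": 0, "az": 0}, {"x": 0, "y": 0, "z": 0, "ax": 0, "ay": 0, "az": 0}, {"x": 0, "y": 0, "z": 0, "ax": 0, "ay": 0, "az": 0}, {"x": 0, "y": 0, "z": 0, "ax": 0, "ay": 0, "az": 0}, {"x": 0, "y": 0, "z": 0, "ax": 0, "ay": 0, "az": 0}, {"x": 0, "y": 0, "z": 0, "ax": 0, "ay": 0, "az": 0}], "hand": 1, "grip_force": 60}}

```text
t: 53.62
tool_pos: [0.4228, -0.3519, 0.1123]
ee_rot: [-0.706, 0.707, -0.028, 0.029]
force: [0.1, 2.0, 6.7]
width: 0.336
```

```bash
python3 - <<'E'
from h import *
s,im=snap("wrist","pics/w28.png"); print(s["tool_pos"],s["t"],s["width"],s["force"])
p,M=tcp(); print(proj("wrist",[[*p[:2],.062]],s))
crop(im,180,150,400,360,3,"pics/c37.png")
E
```

```text
[ 0.42281845 -0.35193686  0.11229171] 53.6167 0.3358713023113004 [0.07816141 1.99476995 6.65080296]
[[281.93655931 289.89264318]]
```

View pics/c37.png

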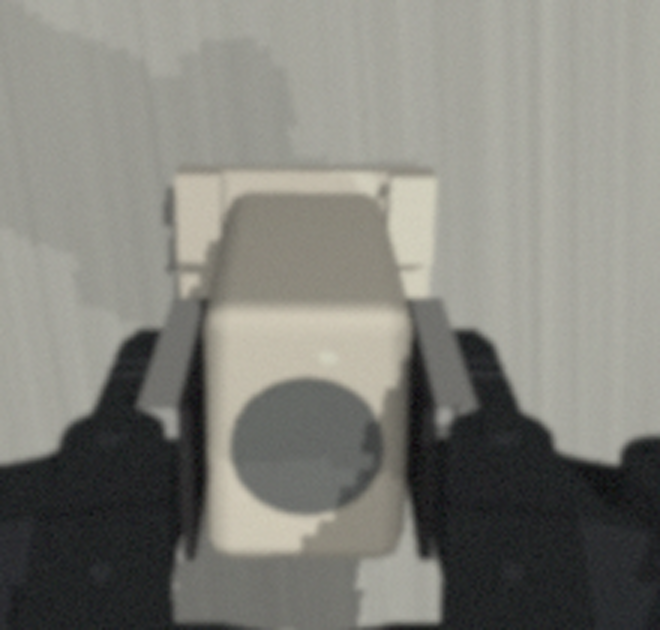

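>>> {"name": "send_rows", "arguments": {"deltas": [{"x": 0, "y": -10, "z": 0, "ax": 0, "ay": 0, "az": 0}, {"x": 0, "y": -20, "z": 0, "ax": 0, "ay": 0, "az": 0}, {"x": 0, "y": -24, "z": 0, "ax": 0, "ay": 0, "az": 0}, {"x": 0, "y": -24, "z": 0, "ax": 0, "ay": 0, "az": 0}, {"x": 0, "y": -24, "z": 0, "ax": 0, "ay": 0, "az": 0}, {"x": 0, "y": -24, "z": 0, "ax": 0, "ay": 0, "az": 0}, {"x": 0, "y": -24, "z": 0, "ax": 0, "ay": 0, "az": 0}, {"x": 0, "y": -20, "z": 0, "ax": 0, "ay": 0, "az": 0}, {"x": 0, "y": -10, "z": 0, "ax": 0, "ay": 0.04, "az": 0}, {"x": 0, "y": 0, "z": 0, "ax": 0, "ay": 0.04, "az": 0}]}}

```text
t: 54.5
tool_pos: [0.4229, -0.3525, 0.2947]
ee_rot: [-0.703, 0.706, -0.056, 0.059]
force: [0.6, -0.3, -0.6]
width: 0.338
```

```bash
python3 - <<'E'
from h import *
s=state(); print(s["tool_pos"],s["t"],s["width"],s["force"])
plan([.5256,.1036,.29],np.radians(-9.2))
E
```

```text
[ 0.42289064 -0.35249937  0.29465005] 54.5 0.33768385533441847 [ 0.60646672 -0.26539021 -0.63316055]
shift mm (tool) [ 27.6   3.2 466.7]
opt rotvec [ 0.0035 -0.0018  0.0048] deg 0.4
opt rotvec [-0.0075  3.1398  0.0055] deg 179.9
```

>>> {"name": "send_rows", "arguments": {"deltas": [{"x": 10, "y": -5, "z": 12, "ax": 0, "ay": 0, "az": 0}, {"x": 12, "y": 0, "z": 24, "ax": 0, "ay": 0, "az": 0}, {"x": 12, "y": 0, "z": 26, "ax": 0, "ay": 0, "az": 0}, {"x": 12, "y": 0, "z": 26, "ax": 0, "ay": 0, "az": 0}, {"x": 12, "y": 0, "z": 26, "ax": 0, "ay": 0, "az": 0}, {"x": 12, "y": 0, "z": 26, "ax": 0, "ay": 0, "az": 0}, {"x": 10, "y": 0, "z": 30, "ax": 0, "ay": 0, "az": 0}, {"x": 0, "y": 0, "z": 30, "ax": 0, "ay": 0, "az": 0}, {"x": 0, "y": 0, "z": 30, "ax": 0, "ay": 0, "az": 0}, {"x": 0, "y": 0, "z": 30, "ax": 0, "ay": 0, "az": 0}]}}

```text
t: 55.33
tool_pos: [0.5427, -0.1066, 0.2963]
ee_rot: [-0.705, 0.705, -0.057, 0.056]
force: [0.3, 0.7, -1.4]
width: 0.336
```

>>> {"name": "send_rows", "arguments": {"deltas": [{"x": 0, "y": 0, "z": 30, "ax": 0, "ay": 0, "az": 0}, {"x": 0, "y": 0, "z": 30, "ax": 0, "ay": 0, "az": 0}, {"x": -12, "y": 0, "z": 30, "ax": 0, "ay": 0, "az": 0}, {"x": -12, "y": 0, "z": 30, "ax": 0, "ay": 0, "az": 0}, {"x": -12, "y": 0, "z": 30, "ax": 0, "ay": 0, "az": 0}, {"x": -12, "y": 0, "z": 30, "ax": 0, "ay": 0, "az": 0}, {"x": -4, "y": 0, "z": 20, "ax": 0, "ay": 0, "az": 0}, {"x": 0, "y": 0, "z": 7, "ax": 0, "ay": 0, "az": 0}, {"x": 0, "y": 0, "z": 0, "ax": 0, "ay": 0, "az": 0}, {"x": 0, "y": 0, "z": 0, "ax": 0, "ay": 0, "az": 0}]}}

```text
t: 56.17
tool_pos: [0.5247, 0.1043, 0.2963]
ee_rot: [-0.704, 0.705, -0.056, 0.056]
force: [0.1, -0.6, -1.3]
width: 0.336
```

```bash
python3 - <<'E'
from h import *
s=state(); print(s["tool_pos"],s["t"],s["width"],s["force"])
plan([.5256,.1036,.216],np.radians(-9.2))
E
```

```text
[0.5246598  0.10426822 0.29628581] 56.1667 0.3359866071953896 [ 0.10028832 -0.59676255 -1.30646207]
shift mm (tool) [ 1.  80.3 -0.4]
opt rotvec [0.0012 0.0008 0.0001] deg 0.1
opt rotvec [ 2.0000e-04 -3.1408e+00 -1.8000e-03] deg 180.0
```

>>> {"name": "send_rows", "arguments": {"deltas": [{"x": 1, "y": 8, "z": 0, "ax": 0, "ay": 0, "az": 0}, {"x": 0, "y": 14, "z": 0, "ax": 0, "ay": 0, "az": 0}, {"x": 0, "y": 14, "z": 0, "ax": 0, "ay": 0, "az": 0}, {"x": 0, "y": 14, "z": 0, "ax": 0, "ay": 0, "az": 0}, {"x": 0, "y": 14, "z": 0, "ax": 0, "ay": 0, "az": 0}, {"x": 0, "y": 12, "z": 0, "ax": 0, "ay": 0, "az": 0}, {"x": 0, "y": 5, "z": 0, "ax": 0, "ay": 0, "az": 0}, {"x": 0, "y": 0, "z": 0, "ax": 0, "ay": 0, "az": 0}, {"x": 0, "y": 0, "z": 0, "ax": 0, "ay": 0, "az": 0}, {"x": 0, "y": 0, "z": 0, "ax": 0, "ay": 0, "az": 0}]}}

```text
t: 57.0
tool_pos: [0.5261, 0.1042, 0.2159]
ee_rot: [0.705, -0.705, 0.056, -0.057]
force: [0.1, 0.7, -1.1]
width: 0.337
```

```bash
python3 - <<'E'
from h import *
s,im=snap("wrist","pics/w29.png"); print(s["tool_pos"],s["t"],s["width"],s["force"])
crop(im,180,60,380,310,2.4,"pics/c38.png")
plan([.5256,.1036,.1973],np.radians(-9.2))
E
```

```text
[0.5261431  0.10420623 0.21594851] 57.0 0.33729102592797333 [ 0.10143394  0.72723748 -1.1455628 ]
shift mm (tool) [-0.4 18.8 -0.9]
opt rotvec [-0.0004 -0.0002  0.0017] deg 0.1
opt rotvec [-2.7000e-03  3.1414e+00 -7.0000e-04] deg 180.0
```

View pics/c38.png

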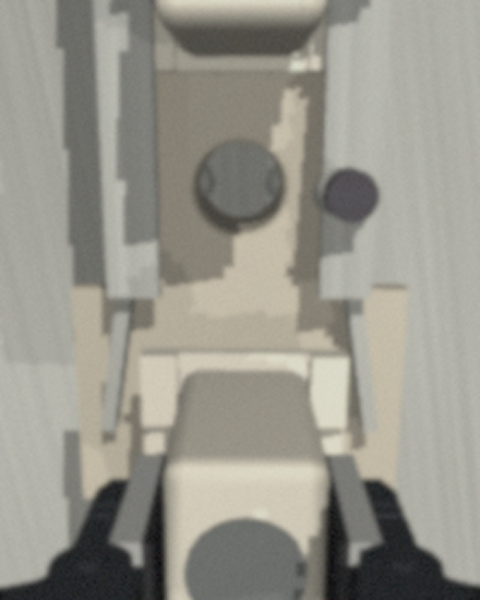

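>>> {"name": "send_rows", "arguments": {"deltas": [{"x": -1, "y": 5, "z": 0, "ax": 0, "ay": 0, "az": 0}, {"x": 0, "y": 5, "z": 0, "ax": 0, "ay": 0, "az": 0}, {"x": 0, "y": 4, "z": 0, "ax": 0, "ay": 0, "az": 0}, {"x": 0, "y": 2, "z": 0, "ax": 0, "ay": 0, "az": 0}, {"x": 0, "y": 1.5, "z": 0, "ax": 0, "ay": 0, "az": 0}, {"x": 0, "y": 0.5, "z": 0, "ax": 0, "ay": 0, "az": 0}, {"x": 0, "y": 0, "z": 0, "ax": 0, "ay": 0, "az": 0}, {"x": 0, "y": 0, "z": 0, "ax": 0, "ay": 0, "az": 0}, {"x": 0, "y": 0, "z": 0, "ax": 0, "ay": 0, "az": 0}, {"x": 0, "y": 0, "z": 0, "ax": 0, "ay": 0, "az": 0}]}}

```text
t: 57.88
tool_pos: [0.5247, 0.1048, 0.1973]
ee_rot: [0.705, -0.705, 0.056, -0.057]
force: [-0.4, 0.5, -0.7]
width: 0.342
```

```bash
python3 - <<'E'
from h import *
s,im=snap("wrist","pics/w30.png"); print(s["tool_pos"],s["t"],s["width"],s["force"])
crop(im,180,60,380,310,2.4,"pics/c39.png")
plan([.5351,.1618,.1973],np.radians(-9.2))
E
```

```text
[0.52468899 0.10478808 0.19734329] 57.8833 0.34181116426485214 [-0.41961161  0.51038075 -0.73635478]
shift mm (tool) [ 1.2  0.1 57.9]
opt rotvec [-0.      0.0003  0.0003] deg 0.0
opt rotvec [ 5.0000e-04 -3.1413e+00  1.0000e-04] deg 180.0
```

View pics/c39.png

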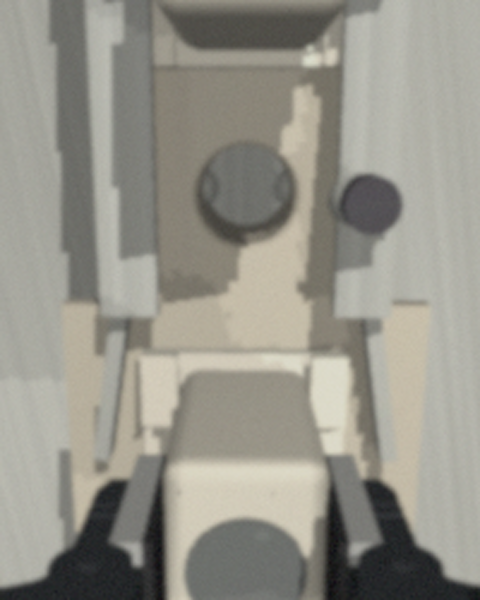

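>>> {"name": "send_rows", "arguments": {"deltas": [{"x": 0.2, "y": 0, "z": 4, "ax": 0, "ay": 0, "az": 0}, {"x": 0.2, "y": 0, "z": 6, "ax": 0, "ay": 0, "az": 0}, {"x": 0, "y": 0, "z": 6, "ax": 0, "ay": 0, "az": 0}, {"x": 0, "y": 0, "z": 6, "ax": 0, "ay": 0, "az": 0}, {"x": 0, "y": 0, "z": 6, "ax": 0, "ay": 0, "az": 0}, {"x": 0, "y": 0, "z": 6, "ax": 0, "ay": 0, "az": 0}, {"x": 0, "y": 0, "z": 6, "ax": 0, "ay": 0, "az": 0}, {"x": 0, "y": 0, "z": 6, "ax": 0, "ay": 0, "az": 0}, {"x": 0, "y": 0, "z": 6, "ax": 0, "ay": 0, "az": 0}, {"x": 0, "y": 0, "z": 0, "ax": 0, "ay": 0, "az": 0}]}}

```text
t: 58.77
tool_pos: [0.5329, 0.1566, 0.1974]
ee_rot: [-0.704, 0.705, -0.057, 0.056]
force: [-2.9, -2.0, 2.3]
width: 0.341
```

```bash
python3 - <<'E'
from h import *
s,im=snap("wrist","pics/w31.png"); print(s["tool_pos"],s["t"],s["width"],s["force"])
crop(im,220,60,350,320,2.4,"pics/c40.png")
p,M=tcp()
print(proj("wrist",[[.5434,.2131,.147],[.5351,.1618,.147]],s),proj("wrist",[p+M@[0,.0503,0],p+M@[0,.0503,-.0036]],s))
plan([.5351,.1618,.1973])
E
```

```text
[0.53286516 0.15656056 0.19736245] 58.7667 0.3410852418151255 [-2.86057233 -2.00890353  2.31663842]
[[286.40627781 154.17611195]
 [285.61820364 278.12790318]] [[282.19360375 290.05430358]
 [282.17843124 297.46855609]]
shift mm (tool) [1.4 0.  5.6]
```

View pics/c40.png

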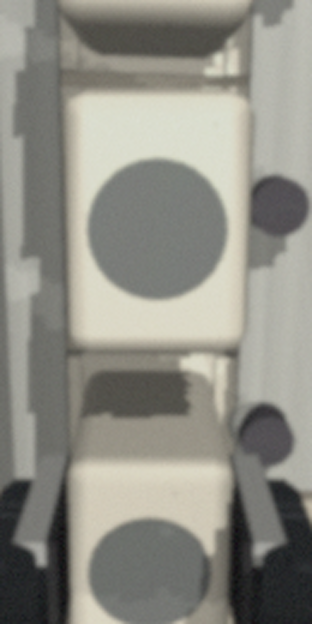

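>>> {"name": "send_rows", "arguments": {"deltas": [{"x": 0.9, "y": 0, "z": 3, "ax": 0, "ay": 0, "az": 0}, {"x": 0, "y": 0, "z": 3, "ax": 0, "ay": 0, "az": 0}, {"x": 0, "y": 0, "z": 2, "ax": 0, "ay": 0, "az": 0}, {"x": 0, "y": 0, "z": 0, "ax": 0, "ay": 0, "az": 0}, {"x": 0, "y": 0, "z": 0, "ax": 0, "ay": 0, "az": 0}, {"x": 0, "y": 0, "z": 0, "ax": 0, "ay": 0, "az": 0}, {"x": 0, "y": 0, "z": 0, "ax": 0, "ay": 0, "az": 0}, {"x": 0, "y": 0, "z": 0, "ax": 0, "ay": 0, "az": 0}, {"x": 0, "y": 0, "z": 0, "ax": 0, "ay": 0, "az": 0}, {"x": 0, "y": 0, "z": 0, "ax": 0, "ay": 0, "az": 0}]}}

```text
t: 59.65
tool_pos: [0.5357, 0.1639, 0.1973]
ee_rot: [0.705, -0.705, 0.056, -0.057]
force: [1.1, 1.2, 1.0]
width: 0.337
```

>>> {"name": "send_rows", "arguments": {"deltas": [{"x": 0, "y": 0, "z": 1, "ax": 0, "ay": 0, "az": 0}, {"x": 0, "y": 0, "z": 0, "ax": 0, "ay": 0, "az": 0}, {"x": 0, "y": 0, "z": 0, "ax": 0, "ay": 0, "az": 0}, {"x": 0, "y": 0, "z": 0, "ax": 0, "ay": 0, "az": 0}, {"x": 0, "y": 0, "z": 0, "ax": 0, "ay": 0, "az": 0}, {"x": 0, "y": 0, "z": 0, "ax": 0, "ay": 0, "az": 0}, {"x": 0, "y": 0, "z": 0, "ax": 0, "ay": 0, "az": 0}, {"x": 0, "y": 0, "z": 0, "ax": 0, "ay": 0, "az": 0}, {"x": 0, "y": 0, "z": 0, "ax": 0, "ay": 0, "az": 0}, {"x": 0, "y": 0, "z": 0, "ax": 0, "ay": 0, "az": 0}]}}

```text
t: 60.48
tool_pos: [0.5356, 0.1647, 0.1973]
ee_rot: [-0.705, 0.705, -0.057, 0.057]
force: [1.1, -3.8, 1.8]
width: 0.341
```

```bash
python3 - <<'E'
from h import *
s,im=snap("wrist","pics/w32.png"); print(s["tool_pos"],s["t"],s["width"],s["force"])
crop(im,220,60,350,320,2.4,"pics/c41.png")
p,M=tcp()
print(proj("wrist",[[.5434,.2131,.147],[.5351,.1618,.147]],s))
plan([.5351,.1618,.1973])
E
```

```text
[0.53561315 0.16467838 0.19733158] 60.4833 0.3408832870420729 [ 1.06518678 -3.84193105  1.82135548]
[[282.28438095 176.47572951]
 [282.0645203  295.89038368]]
shift mm (tool) [-0.1  0.  -2.9]
```

View pics/c41.png

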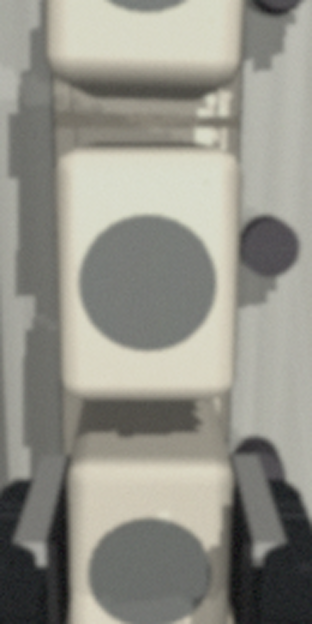

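```bash
python3 - <<'E'
from h import *
a=cv2.imread("pics/scene0.png").astype(float).mean(2); b=np.mean([camera("scene").astype(float).mean(2) for _ in range(3)],0); c=cv2.imread("pics/s5.png").astype(float).mean(2)
for i,x in enumerate((363,387,411,436)):
    for nm,im in(("0",a),("s5",c),("now",b)):
        print(4-i,nm,im[204:226,x-3:x+5].min(1).round(0).astype(int).tolist())
E
```

```text
4 0 [109, 91, 81, 88, 111, 134, 141, 134, 114, 87, 66, 56, 48, 42, 50, 73, 93, 90, 87, 86, 87, 88]
4 s5 [87, 81, 80, 88, 98, 102, 102, 98, 86, 67, 57, 56, 50, 45, 54, 79, 99, 98, 93, 93, 94, 95]
4 now [40, 60, 81, 93, 99, 103, 105, 106, 99, 82, 71, 61, 50, 45, 53, 79, 100, 97, 93, 92, 93, 95]
3 0 [82, 88, 111, 133, 139, 134, 115, 87, 65, 54, 46, 43, 53, 75, 92, 90, 87, 86, 88, 88, 89, 90]
3 s5 [66, 85, 94, 98, 102, 106, 97, 80, 69, 60, 49, 46, 58, 81, 99, 97, 93, 93, 93, 96, 96, 97]
3 now [123, 123, 123, 122, 120, 111, 97, 79, 69, 60, 49, 47, 58, 81, 98, 96, 93, 92, 94, 95, 96, 96]
2 0 [111, 133, 140, 132, 112, 83, 63, 52, 43, 40, 51, 72, 88, 90, 86, 87, 87, 89, 90, 90, 90, 90]
2 s5 [121, 120, 118, 110, 95, 79, 68, 58, 47, 44, 56, 78, 95, 97, 93, 93, 94, 96, 96, 96, 97, 96]
2 now [121, 120, 117, 110, 94, 78, 67, 58, 46, 44, 55, 78, 95, 96, 92, 93, 94, 96, 96, 96, 96, 97]
1 0 [71, 78, 83, 71, 63, 51, 43, 45, 60, 80, 88, 89, 87, 87, 88, 89, 89, 89, 89, 90, 89, 89]
1 s5 [76, 83, 89, 77, 68, 54, 44, 47, 64, 86, 94, 95, 94, 94, 95, 96, 96, 96, 97, 97, 97, 97]
1 now [75, 83, 89, 77, 67, 55, 44, 48, 64, 86, 95, 96, 94, 93, 95, 96, 96, 96, 97, 96, 96, 96]
```

>>> {"name": "send_rows", "arguments": {"deltas": [{"x": 0, "y": 0, "z": -0.6, "ax": 0, "ay": 0, "az": 0}, {"x": 0, "y": 0, "z": 0, "ax": 0, "ay": 0, "az": 0}, {"x": 0, "y": 0, "z": 0, "ax": 0, "ay": 0, "az": 0}, {"x": 0, "y": 0, "z": 0, "ax": 0, "ay": 0, "az": 0}, {"x": 0, "y": 0, "z": 0, "ax": 0, "ay": 0, "az": 0}, {"x": 0, "y": 0, "z": 0, "ax": 0, "ay": 0, "az": 0}, {"x": 0, "y": 0, "z": 0, "ax": 0, "ay": 0, "az": 0}, {"x": 0, "y": 0, "z": 0, "ax": 0, "ay": 0, "az": 0}, {"x": 0, "y": 0, "z": 0, "ax": 0, "ay": 0, "az": 0}, {"x": 0, "y": 0, "z": 0, "ax": 0, "ay": 0, "az": 0}]}}

```text
t: 61.52
tool_pos: [0.5356, 0.1644, 0.1974]
ee_rot: [0.705, -0.705, 0.057, -0.057]
force: [0.8, 1.3, 1.2]
width: 0.34
```

>>> {"name": "send_rows", "arguments": {"deltas": [{"x": 0, "y": 0, "z": 0, "ax": 0, "ay": 0, "az": 0}, {"x": 0, "y": 0, "z": 0, "ax": 0, "ay": 0, "az": 0}, {"x": 0, "y": 0, "z": 0, "ax": 0, "ay": 0, "az": 0}, {"x": 0, "y": 0, "z": 0, "ax": 0, "ay": 0, "az": 0}, {"x": 0, "y": 0, "z": 0, "ax": 0, "ay": 0, "az": 0}, {"x": 0, "y": 0, "z": 0, "ax": 0, "ay": 0, "az": 0}, {"x": 0, "y": 0, "z": 0, "ax": 0, "ay": 0, "az": 0}, {"x": 0, "y": 0, "z": 0, "ax": 0, "ay": 0, "az": 0}, {"x": 0, "y": 0, "z": 0, "ax": 0, "ay": 0, "az": 0}, {"x": 0, "y": 0, "z": 0, "ax": 0, "ay": 0, "az": 0}], "hand": 0}}

```text
t: 62.35
tool_pos: [0.5355, 0.1642, 0.1973]
ee_rot: [-0.705, 0.705, -0.057, 0.057]
force: [-0.0, -0.4, -0.5]
width: 1.0
```

>>> {"name": "send_rows", "arguments": {"deltas": [{"x": 0, "y": -10, "z": 0, "ax": 0, "ay": 0, "az": 0}, {"x": 0, "y": -14, "z": 0, "ax": 0, "ay": 0, "az": 0}, {"x": 0, "y": -14, "z": 0, "ax": 0, "ay": 0, "az": 0}, {"x": 0, "y": -14, "z": 0, "ax": 0, "ay": 0, "az": 0}, {"x": 0, "y": -14, "z": 0, "ax": 0, "ay": 0, "az": 0}, {"x": 0, "y": -14, "z": 0, "ax": 0, "ay": 0, "az": 0}, {"x": 0, "y": -14, "z": 6, "ax": 0, "ay": 0, "az": 0}, {"x": 0, "y": -10, "z": 6, "ax": 0, "ay": 0, "az": 0}, {"x": 0, "y": 0, "z": 0, "ax": 0, "ay": 0, "az": 0}, {"x": 0, "y": 0, "z": 0, "ax": 0, "ay": 0, "az": 0}]}}

```text
t: 63.18
tool_pos: [0.5375, 0.1763, 0.3018]
ee_rot: [0.705, -0.705, 0.056, -0.057]
force: [-0.4, -0.2, -1.4]
width: 1.001
```

```bash
python3 - <<'E'
from h import *
s,im=snap("wrist","pics/w33.png"); print(s["tool_pos"],s["t"],s["width"],s["force"])
crop(im,220,0,350,340,2,"pics/c42.png")
print(proj("wrist",[[.56,.3158,.085],[.5517,.2644,.147],[.5434,.2131,.147],[.5351,.1618,.147]],s))
E
```

```text
[0.53748586 0.17631269 0.30177586] 63.1833 1.0006130487164409 [-0.35421884 -0.16727836 -1.44211781]
[[282.25948003  23.92480478]
 [282.2113174   86.87012444]
 [282.03493237 165.14856423]
 [281.88008774 233.86752813]]
```

View pics/c42.png

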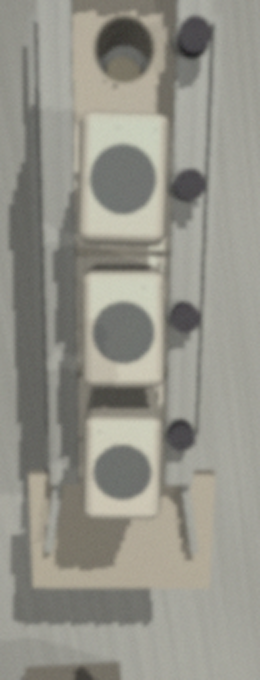

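```bash
python3 - <<'E'
from h import *
s,im=snap("scene","pics/s6.png"); crop(im,220,120,470,270,3,"pics/c43.png")
s,im=snap("top","pics/t3.png")
E
```

```text
(no output)
```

View pics/c43.png

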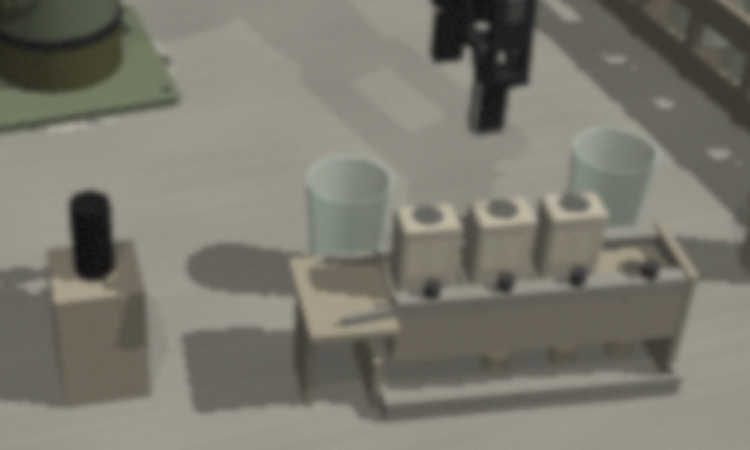

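View pics/t3.png

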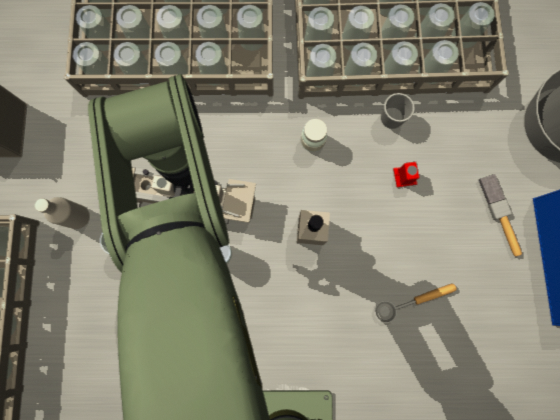

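```bash
python3 -c "
from cell import *
print(job_done()); print(state()['t'])"
```

```text
the job is handed in; nothing more can be done
None
the job is handed in; nothing more can be done
```

The job is done and handed in at about 63 s of the 210 s allowed. No verdict came back.

**Stubs:** Three stubs were there, in places 1, 2 and 3; sleeve 4 was empty. I pushed all three out with the rod, and the scene camera shows them in the drip tray.

**Rod:** It hangs back in its holder.

**Cartridges:** Three were there, and they now sit in places 2, 3 and 4. One had been knocked aside during the run, so I measured it again before gripping it. The red look-alike was left alone.

**Last checks:**
- Both glasses are standing, and the gripper was open, about 0.08 m above the cartridge tops.
- I looked at the click knobs with all three cartridges in their places, before letting go of the last one. All four were at the same height in the picture as at the start, so none is held up. I had no picture of a lifted knob to compare against.
- The jog and push forces before release fit the cartridges being in the notches, but friction could also explain some of them.
- The cartridges read about 0.6 to 1.8 mm short of my estimated place points. About 0.8 mm of that looks like a measuring offset, since the empty place 1 was off by nearly as much.
- Place 2 disagrees most. Its cartridge sits about 1 mm short after that offset, within the 1.5 mm play, and I did not nudge it further.

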